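# Lay out the safety cabinet for a plating run

## Robot

A 7-joint arm with a two-finger parallel gripper is mounted at the origin on the work surface. World frame = base frame: x ahead of the robot, y to its left, z up, the work surface at z = 0. Lengths are in m, angles in rad, forces in N, time in s.
With the tool pointing down it reaches from about 0.4 to 0.85 m from the base axis. Payload 4.5 kg.
Tool frame: the origin (TCP) lies on the centre line of the jaws, within the pads' length; the fingertips stand 14 mm ahead of it and the grasp point (between the pads) lies 5 mm behind it; y points along the fingers, z is the direction in which the jaws open and shut, and the axes are right-handed (so a half turn about y gives the same grasp; the last joint's range is limited). The gripper opens to 88 mm and grips with 3 to 60 N. Pads are 18 mm wide; open, the fingers measure 123 mm over their backs; the gripper's body (75 mm by 187 mm) begins 45 mm behind the grasp point.
Start: joints at [-1.095, 0.689, -0.195, 1.565, 0.157, 0.902, -0.215], TCP at [0.267, 0.565, 0.226] pointing down, gripper open.
Joint ranges: [-3.01, 3.01], [-0.46, 2.08], [-1.47, 1.51], [0.13, 2.56], [-1, 4.14], [0.04, 2.09], [-2.66, 2.66]. Speed limits (rad/s): [2.57, 2.57, 3.14, 3.14, 3.14, 3.14, 3.14].

## Interface

Orientations are given as a unit quaternion [x, y, z, w].
In Python, from plant import get_state, imaging, job gives the robot as it stands.
- The arm moves only by the tool send_rows, never from a script. Its argument "motion" is a list that holds one entry, the list of rows, each a list of 7 numbers: the turn, a rotation vector about the tool's x, y, z scaled (see below), then the shift along the tool's x, y, z scaled (see below), then the gripper's target within -1 to 1 (shut at 1, half-way at 0, fully open at -1). In form: [[[rx, ry, rz, tx, ty, tz, gripper], ...]]. A call has exactly 5 rows; each row shifts and turns the commanded pose from where the row before left it, along the tool's axes as they then stand; what a row does not reach is not made up. The controller multiplies each number of a shift by 0.02 m and each number of a turn by 0.08 rad. A row lasts 1/12 s, in which the tool goes at most 41.7 mm and 7.16 degrees, less where a joint would pass 70% of its speed; a pose out of reach is approached as far as the arm can. A call with a number of a shift or a turn outside -1 to 1 is refused whole. A call with a gripper value outside its range is refused whole. The fingers move at their own pace and stop on an object; "force" is the grip in N (left out, the last holds). Time passes only in rows, so rows that do not move let the fingers close, or fill a call up. It gives the time, the measured TCP pose, the force and the opening at its end, in the units of the state.
- get_state(): the state, without advancing time (a new reading comes with each control period).
- imaging.snapshot(name): name is "side" or "top" or "wrist"; returns a dict with "img" (480x640x3 uint8, red, green, blue), "camera_matrix" (3x3 intrinsics, pixels), "dist_coeffs" ([k1, k2, p1, p2, k3] as OpenCV has them; the pictures are not rectified), "R" (3x3) and "t" (3): a world point X has camera coordinates R X + t; the wrist camera has in their place "hand_eye" (4x4, takes a point from camera to tool coordinates, whose origin is the TCP and whose axes are the tool frame's). Camera axes: x right, y down, z forward; pixel columns grow to the right and rows downward; lengths in m; the calibration is good to about 2 mm. A picture is of the moment at which its call begins: read the wrist's pose just before it. There is no depth.
- job.finish_job(): hands the job in, once; it reports no verdict.
The state is a dict: "clock": time; "q": joint angles; "qd": joint speeds; "joint_torque": joint torques, N m; "tool_pos": TCP position; "eef_rot": TCP orientation; "contact_force": force on the tool from outside, world axes, zero at the start; "moment": the same for the moment, N m; "opening": opening from 0.0 (shut) to 1.0 (fully open).
Only numpy, scipy, OpenCV 4.12 (cv2) and the standard library are available. Lean on these libraries where they do the work, as an engineer would, in place of code of your own. Each camera call takes 0.05 s, during which the arm holds its last target.

## Task

Set the cabinet out for plating: put the larger dish in the middle of the turntable's platter, the beaker straight in front of the middle of the turntable (its knob side, towards the robot) with a gap of about 2.5 cm between beaker and base, and the taller bottle straight behind the middle of the tip box (the long side away from the robot) with the same gap. Stand the tube block midway between the centres of the turntable and the tip box, in line with them, and then lay its knobbed cover centred and square on top. Leave the small dish and the small bottle where they are, and everything upright and let go.

Things in the scene. Friction and masses are not known exactly. Their poses are not given: they have to be found in the camera images.
- turntable: Plating turntable, fixed: white base 110 x 110 mm in plan, 32 mm high, with a dark round platter (90 mm diameter, does not turn) whose flat top is 45 mm above the work surface. Origin: centre of its underside, below the platter's centre. Its front, with the black knob (projects 6 mm, at half the base's height, 22 mm off the middle), is its -x side and faces the robot to within 7 degrees; z up.
- tip_box: Dark magenta box full of pipette tips, open above, fixed: 80 mm (its x) by 115 mm (its y), 52 mm high. Origin: centre of its underside. Its back long side is its +x side, facing away from the robot to within 16 degrees. It stands to the left or to the right of the turntable, their centres 340 mm apart along the turntable's own y axis.
- large_dish: The larger closed Petri dish, honey-coloured agar under a clear lid: 60 mm diameter, 16 mm high, 35 g, one piece. Origin: centre of its underside; z up.
- beaker: Empty open white plastic beaker, 50 mm outer diameter at the rim (the widest part), slightly narrower at the foot, 62 mm high, wall 3 mm, 90 g. Origin: centre of its underside; z up.
- tall_bottle: Taller closed amber bottle with a white cap: 42 mm diameter body up to about 60 mm, 95 mm high, 100 to 210 g. Origin: centre of its underside; z up.
- tube_block: Plain aluminium tube block with two rows of four dark holes in its top: 70 mm (its x) by 46 mm (its y) by 40 mm high, 240 to 390 g. Origin: centre of its underside; z up.
- cover: The block's cover: flat dark steel plate 74 mm (its x) by 50 mm (its y), 5 mm thick, with a bright aluminium round knob in the middle, 18 mm diameter, 23 mm tall above the plate (28 mm in all), 70 g. Flat underside, no rim. Origin: centre of its underside; z up.
- small_dish: Bystander: the smaller closed Petri dish, 35 mm diameter, 12 mm high, loose. Origin: centre of its underside.
- small_bottle: Bystander: the smaller amber bottle with a white cap, 28 mm diameter, 55 mm high, loose. Origin: centre of its underside.

How it is judged:
By the outcome, as a careful person would: the job done as asked, in the order asked, and still so for the second after the job is handed in, with the robot touching nothing.
It also fails if it takes over 125 s, if anything falls off the work surface, if the arm or the gripper's body presses on something with over 40 N, if the wrist force passes 120 N, or if a joint passes its speed limit or range.

## Working session

There is one attempt and no reset: what is moved stays moved. The work goes in short steps, Python scripts to look and compute and a tool call to move; the robot and the scene stay as the last step left them, time stands still between calls to the robot, and variables do not carry over. Pictures are saved under pics/ and viewed, and the job is handed in when it is done.

Besides the shell and the picture viewer there is one more tool, called after "Call:" as name([rows], argument=value, ...), one row to a line, values as JSON. send_rows: Moves the arm, as the interface text tells. Its arguments: {"type":"object","properties":{"motion":{"type":"array"},"force":{"type":"number"}},"required":["motion"]}

```bash
ls; mkdir -p pics
python3 - <<'E'
from plant import get_state, imaging, job
import cv2
s=get_state()
for k,v in s.items(): print(k,v)
for n in ["top","side","wrist"]:
    d=imaging.snapshot(n)
    cv2.imwrite(f"pics/{n}0.png",d["img"][:,:,::-1])
    for k,v in d.items():
        if k!="img": print(n,k,v)
E
```

```text
pics
clock 0.0
q [-1.09523718  0.68993139 -0.19449829  1.5663382   0.15731079  0.90249151
 -0.21509442]
qd [-0.00039734 -0.00099434 -0.0007488  -0.00029677 -0.00166637  0.00117775
  0.00055161]
joint_torque [ 3.15109301e-04 -5.27556109e+01 -1.26717377e+00 -1.53427023e+01
 -5.26783406e-02  6.31302901e-03  1.58718744e-04]
tool_pos [0.26698743 0.5643905  0.22524403]
eef_rot [ 0.69055648 -0.15497437  0.15480476 -0.68931138]
contact_force [ 0.72725335  0.01487087 -0.08830432]
moment [ 0.01063271 -0.0186729  -0.0366069 ]
opening 0.9992088518295651
top camera_matrix [[559.0535895    0.         316.80630499]
 [  0.         559.0535895  240.81612812]
 [  0.           0.           1.        ]]
top dist_coeffs [-0.13267922  0.          0.          0.          0.        ]
top R [[-0.01930495 -0.99978873 -0.00705815]
 [-0.98165495  0.0202932  -0.18958307]
 [ 0.18968624  0.00326878 -0.98183932]]
top t [0.0103692  0.63190903 1.11479345]
side camera_matrix [[506.44425602   0.         309.62569612]
 [  0.         506.44425602 235.01446435]
 [  0.           0.           1.        ]]
side dist_coeffs [-0.10725992  0.          0.          0.          0.        ]
side R [[ 0.96465903 -0.26277514  0.01954942]
 [-0.15435125 -0.62364138 -0.76632051]
 [ 0.21356181  0.73622052 -0.64216096]]
side t [-0.59260389  0.10897922  0.8761858 ]
wrist camera_matrix [[350.35907444   0.         320.21458093]
 [  0.         350.35907444 243.67301406]
 [  0.           0.           1.        ]]
wrist dist_coeffs [-0.02529666  0.          0.          0.          0.        ]
wrist hand_eye [[ 5.29005542e-04  9.56924575e-01  2.90336147e-01 -7.45269776e-02]
 [ 6.40665027e-05 -2.90336219e-01  9.56924697e-01 -1.58522528e-01]
 [ 9.99999858e-01 -4.87617646e-04 -2.14896280e-04  1.26490574e-03]
 [ 0.00000000e+00  0.00000000e+00  0.00000000e+00  1.00000000e+00]]
```

View pics/top0.png

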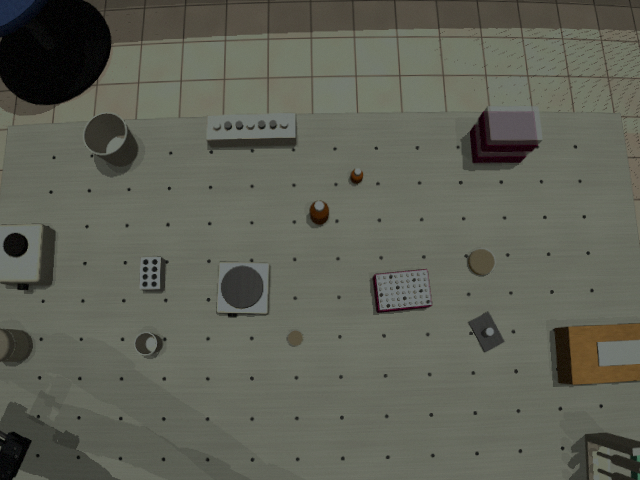

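View pics/side0.png

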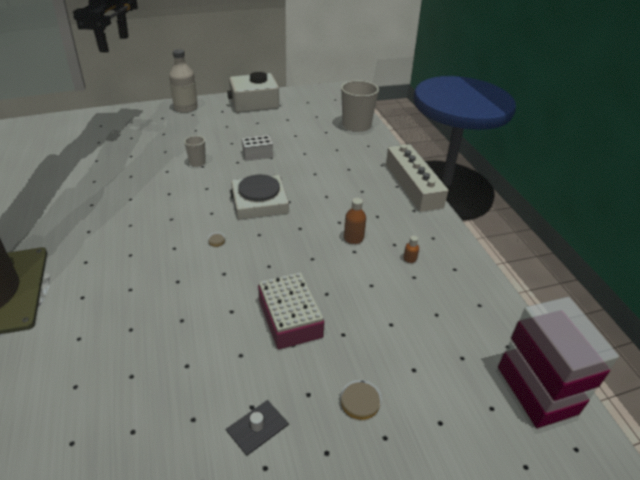

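View pics/wrist0.png

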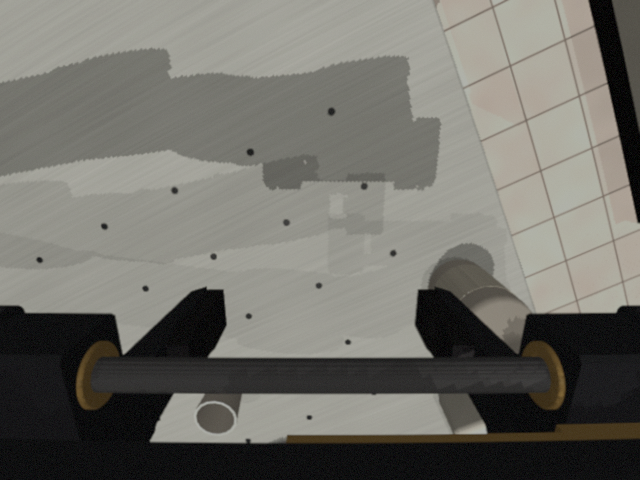

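The top view (x up, y left) shows the turntable at (243,288), tip box (403,290), block (151,274), beaker (148,344), tall bottle (319,211), small bottle (357,175), large dish (481,262), cover (487,332) and small dish (295,338). Next I'll measure them.

```bash
cat > h.py <<'E'
import numpy as np, cv2
from scipy.spatial.transform import Rotation as Rot
def wristRt(d,s):
    T=np.eye(4);T[:3,:3]=Rot.from_quat(s["eef_rot"]).as_matrix();T[:3,3]=s["tool_pos"]
    C=T@d["hand_eye"]; R=C[:3,:3].T
    return R,-R@C[:3,3]
def back(d,px,z,Rt=None):
    R,t=Rt if Rt else (d["R"],d["t"])
    px=np.array(px,float).reshape(-1,1,2)
    u=cv2.undistortPoints(px,d["camera_matrix"],d["dist_coeffs"]).reshape(-1,2)
    r=np.c_[u,np.ones(len(u))]@R
    c=-R.T@t
    z=np.broadcast_to(z,len(u))
    return c+r*((z-c[2])/r[:,2])[:,None]
def proj(d,X,Rt=None):
    R,t=Rt if Rt else (d["R"],d["t"])
    return cv2.projectPoints(np.array(X,float).reshape(-1,3),cv2.Rodrigues(np.array(R))[0],np.array(t,float),d["camera_matrix"],d["dist_coeffs"])[0].reshape(-1,2)
def crop(img,x0,y0,w,h,k):
    return cv2.resize(img[y0:y0+h,x0:x0+w],None,fx=k,fy=k,interpolation=cv2.INTER_CUBIC)
E
python3 - <<'E'
import cv2,numpy as np
from h import crop
im=cv2.imread("pics/top0.png"); si=cv2.imread("pics/side0.png")
a=[crop(im,130,250,50,50,8),crop(im,205,250,75,75,5.33),crop(im,125,320,50,50,8),crop(im,365,260,75,60,5.33)]
b=[crop(im,300,190,50,50,8),crop(im,460,240,50,50,8),crop(im,460,305,50,50,8)]
f=lambda x:cv2.resize(x,(380,290))
f2=lambda x:x[:400,:400]
cv2.imwrite("pics/c1.png",np.vstack([np.hstack([cv2.resize(x,(300,300)) for x in a[:2]+[a[2]]][:2]),np.hstack([cv2.resize(x,(300,300)) for x in [a[2],b[0]]])]))
cv2.imwrite("pics/c2.png",np.vstack([np.hstack([cv2.resize(a[3],(375,300)),cv2.resize(b[1],(300,300))]),np.hstack([cv2.resize(b[2],(300,300)),np.zeros((300,375,3),np.uint8)])]))
E
```

```text
(no output)
```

View pics/c1.png

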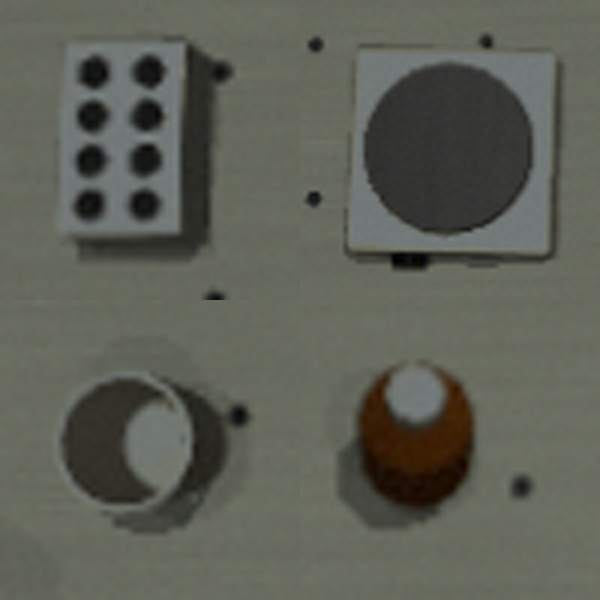

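View pics/c2.png

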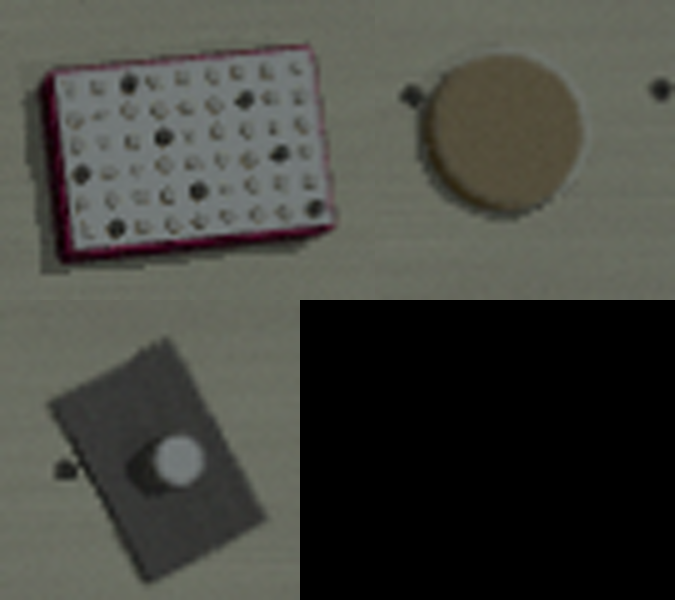

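```bash
cat > m1.py <<'E'
import numpy as np
from h import *
from plant import imaging
d=imaging.snapshot("top")
def P(p,off,k): return (np.array(p,float)+.5)/k-.5+np.array(off)
def quad(name,p,off,k,z):
    X=back(d,P(p,off,k),z)[:,:2]; c=X.mean(0)
    # tl,tr,br,bl
    e=[np.linalg.norm(X[i]-X[(i+1)%4])*1e3 for i in range(4)]
    up=(X[0]+X[1]-X[2]-X[3]); left=(X[0]+X[3]-X[1]-X[2])
    print(name,c.round(4),"edges mm",np.round(e,1),"ang up",np.degrees(np.arctan2(up[1],up[0])).round(1),"left-90",(np.degrees(np.arctan2(left[1],left[0]))-90).round(1)); return c
def pt(name,p,off,k,z):
    X=back(d,P([p],off,k),z)[0,:2]; print(name,X.round(4)); return X
quad("block",[(68,42),(187,42),(182,235),(60,234)],(130,250),6,.04)
quad("tt",[(60,47),(260,54),(252,250),(48,247)],(205,250),4,.032)
pt("platter",(148.5,148),(205,250),4,.045)
pt("beaker",(125.5,140.5),(125,320),6,.062)
pt("bottle",(115,92),(300,190),6,.095)
quad("tip",[(50,72),(310,45),(335,224),(72,250)],(365,260),5,.052)
pt("dish",(129,131),(460,240),6,.008)
quad("cover",[(48,103),(167,38),(267,218),(147,284)],(460,305),6,.005)
pt("knob",(180,161),(460,305),6,.028)
for n,px,z in [("sdish",(295,338),.006),("sbot cap",(357.5,171.5),.055)]:
    print(n,back(d,[px],z)[0].round(3))
E
python3 m1.py
```

```text
block [0.5739 0.3568] edges mm [44.  69.6 44.7 69.4] ang up -0.1 left-90 -1.1
tt [0.5409 0.1563] edges mm [108.  104.6 108.5 107.3] ang up -2.7 left-90 -2.4
platter [0.54   0.1577]
beaker [0.4239 0.356 ]
bottle [ 0.7008 -0.0078]
tip [ 0.5272 -0.1804] edges mm [110.7  75.8 110.7  74.9] ang up 5.0 left-90 4.4
dish [ 0.5884 -0.3632]
cover [ 0.4355 -0.3642] edges mm [50.5 73.7 50.8 73.5] ang up 26.3 left-90 25.8
knob [ 0.4346 -0.3656]
sdish [0.432 0.049 0.006]
sbot cap [ 0.784 -0.093  0.055]
```

```bash
cat > ov.py <<'E'
import numpy as np,cv2
from h import *
def box(x,y,yaw,lx,ly,z0,z1):
    a=np.radians(yaw);R=np.array([[np.cos(a),-np.sin(a)],[np.sin(a),np.cos(a)]])
    c=np.array([(1,1),(1,-1),(-1,-1),(-1,1)])*[lx/2,ly/2]@R.T+[x,y]
    return [np.c_[np.vstack([c,c[:1]]),np.full(5,z)] for z in (z0,z1)]
def circ(x,y,r,z):
    t=np.linspace(0,2*np.pi,40);return [np.c_[x+r*np.cos(t),y+r*np.sin(t),np.full(40,z)]]
def draw(d,polys,k=4,Rt=None):
    im=cv2.resize(d["img"][:,:,::-1],None,fx=k,fy=k,interpolation=cv2.INTER_CUBIC)
    for i,(c,p) in enumerate(polys):
        for q in p:
            u=(proj(d,q,Rt)+.5)*k-.5
            cv2.polylines(im,[np.round(u).astype(int).reshape(-1,1,2)],False,c,1)
    return im
G=(0,255,0);Rd=(0,0,255);Y=(0,255,255)
def cutat(im,d,X,k,w,h,Rt=None):
    u=(proj(d,[X],Rt)[0]*k).astype(int);x0=max(0,u[0]-w//2);y0=max(0,u[1]-h//2)
    c=im[y0:y0+h,x0:x0+w]; o=np.zeros((h,w,3),np.uint8);o[:c.shape[0],:c.shape[1]]=c;return o
E
cat > ov0.py <<'E'
from ov import *
from plant import imaging
polys=[(G,box(.5739,.3568,-.6,.046,.07,0,.04)),(G,box(.5405,.157,-2.5,.11,.11,0,.032)),(Y,circ(.54,.1577,.045,.045)),
(G,circ(.4239,.356,.025,.062)),(G,circ(.7008,-.0078,.021,.0)+circ(.7008,-.0078,.021,.06)),(G,box(.5272,-.1804,4.7,.08,.115,0,.052)),
(G,circ(.5884,-.3632,.03,.016)+circ(.5884,-.3632,.03,0)),(G,box(.4355,-.3642,26,.074,.05,0,.005)),(Y,circ(.4346,-.3656,.009,.028))]
C=[(.574,.357,.02),(.54,.157,.03),(.424,.356,.03),(.70,-.008,.04),(.527,-.18,.03),(.588,-.363,0),(.435,-.364,.01)]
for n in ("top","side"):
    d=imaging.snapshot(n);im=draw(d,polys,5)
    t=[cutat(im,d,c,5,400,400) for c in C]+[np.zeros((400,400,3),np.uint8)]
    cv2.imwrite(f"pics/ov_{n}.png",cv2.resize(np.vstack([np.hstack(t[:4]),np.hstack(t[4:])]),(800,400),interpolation=cv2.INTER_AREA))
    cv2.imwrite(f"pics/ov_{n}a.png",cv2.resize(np.vstack([np.hstack(t[:2]),np.hstack(t[2:4])]),(600,600)))
    cv2.imwrite(f"pics/ov_{n}b.png",cv2.resize(np.vstack([np.hstack(t[4:6]),np.hstack(t[6:])]),(600,600)))
E
python3 ov0.py
```

```text
(no output)
```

View pics/ov_sidea.png

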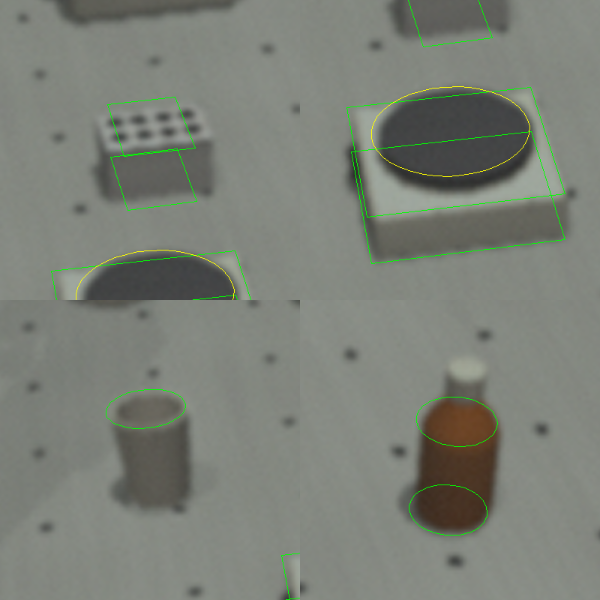

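View pics/ov_sideb.png

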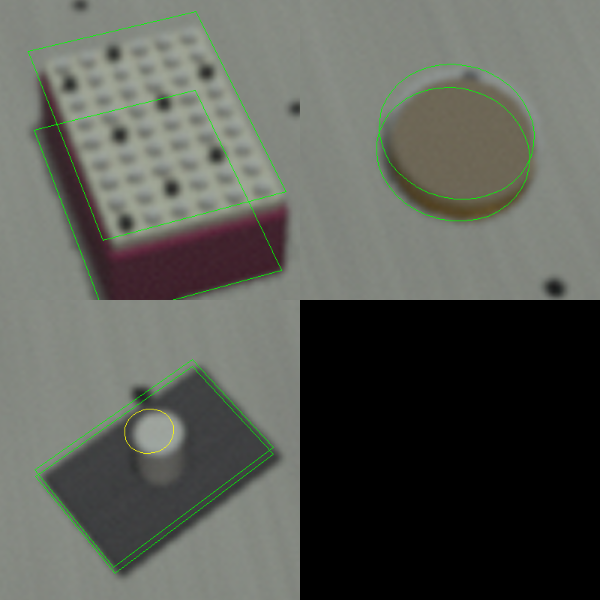

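View pics/ov_topa.png

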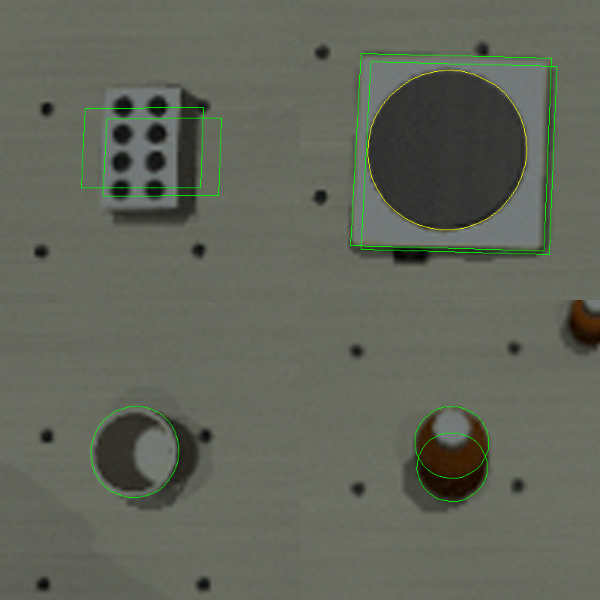

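View pics/ov_topb.png

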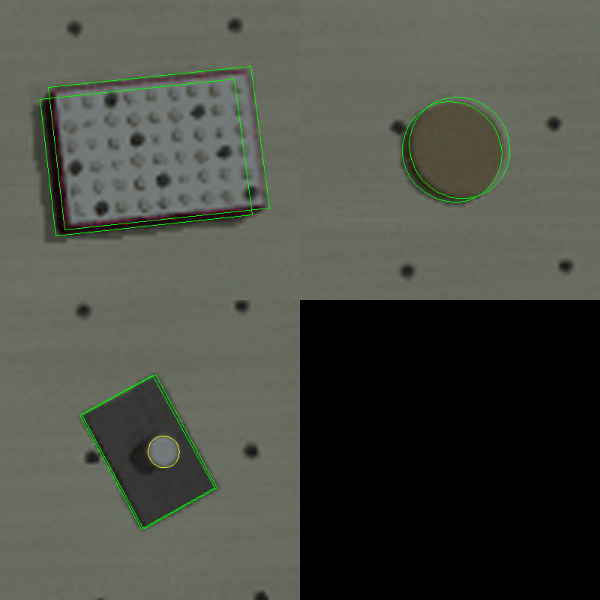

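```bash
cat > go.py <<'E'
import sys,numpy as np
from h import *
from plant import get_state
# usage: go.py x y z yaw(deg; tool z (jaw) direction heading in world, mod 180)  -> rows units
s=get_state();R=Rot.from_quat(s["eef_rot"]).as_matrix()
p=np.array(s["tool_pos"])
hd=np.degrees(np.arctan2(R[1,2],R[0,2]))
print("t",round(s["clock"],2),"p",p.round(4),"jaw hd",round(hd,2),"open",round(s["opening"],3),"down err",(R[:,1]+[0,0,1]).round(3),"F",np.round(s["contact_force"],1),"q",np.round(s["q"],2))
if len(sys.argv)>3:
    g=np.array([float(v) for v in sys.argv[1:4]])
    print("shift units (tool x,y,z) total:",((R.T@(g-p))/.02).round(2))
if len(sys.argv)>4:
    dy=(float(sys.argv[4])-hd+90)%180-90
    # desired rot with down
    a=np.radians(hd+dy);z=np.array([np.cos(a),np.sin(a),0]);y=np.array([0,0,-1.]);x=np.cross(y,z)
    D=np.c_[x,y,z]; rv=Rot.from_matrix(R.T@D).as_rotvec()
    print("rot units total",(rv/.08).round(2)," dyaw",round(dy,1)," shift units after rot:",((D.T@(g-p))/.02).round(2))
E
python3 go.py .5884 -.3632 .12 45
```

```text
t 0.3 p [0.2671 0.5648 0.2258] jaw hd 64.69 open 1.002 down err [-0.    -0.001  0.   ] F [-0.  -0.3 -0.3] q [-1.1   0.69 -0.19  1.57  0.16  0.9  -0.22]
shift units (tool x,y,z) total: [ 34.36   5.31 -35.08]
rot units total [0.01 4.3  0.  ]  dyaw -19.7  shift units after rot: [ 44.17   5.29 -21.45]
```

Call:
send_rows([
  [[0, 0, 0, 1, 0, -1, -1], [0, 0, 0, 1, 0, -1, -1], [0, 0, 0, 1, 0, -1, -1], [0, 0, 0, 1, 0, -1, -1], [0, 0, 0, 1, 0, -1, -1]],
])

```text
clock: 0.72
tool_pos: [0.3151, 0.4306, 0.226]
eef_rot: [-0.69, 0.155, -0.155, 0.69]
contact_force: [0.1, 0.6, -0.2]
opening: 0.999
```

Call:
send_rows([
  [[0, 0, 0, 1, 0, -1, -1], [0, 0, 0, 1, 0, -1, -1], [0, 0, 0, 1, 0, -1, -1], [0, 0, 0, 1, 0, -1, -1], [0, 0, 0, 1, 0, -1, -1]],
])

```text
clock: 1.13
tool_pos: [0.3629, 0.2975, 0.2262]
eef_rot: [-0.69, 0.155, -0.155, 0.69]
contact_force: [0.7, -0.1, -0.1]
opening: 0.999
```

```bash
python3 go.py .5884 -.3632 .12 65
```

```text
t 1.13 p [0.3629 0.2975 0.2262] jaw hd 64.7 open 0.999 down err [0. 0. 0.] F [ 0.7 -0.1 -0.1] q [-0.63  0.49 -0.23  2.02  0.18  0.65  0.15]
shift units (tool x,y,z) total: [ 24.31   5.3  -25.05]
rot units total [-0.01 -0.07  0.  ]  dyaw 0.3  shift units after rot: [ 24.18   5.31 -25.17]
```

Call:
send_rows([
  [[0, 0, 0, 1, 0, -1, -1], [0, 0, 0, 1, 0, -1, -1], [0, 0, 0, 1, 0, -1, -1], [0, 0, 0, 1, 0, -1, -1], [0, 0, 0, 1, 0, -1, -1]],
])

```text
clock: 1.55
tool_pos: [0.4106, 0.1643, 0.2262]
eef_rot: [-0.69, 0.155, -0.155, 0.69]
contact_force: [0.3, 0.8, 0.2]
opening: 1.005
```

Call:
send_rows([
  [[0, 0, 0, 1, 0, -1, -1], [0, 0, 0, 1, 0, -1, -1], [0, 0, 0, 1, 0, -1, -1], [0, 0, 0, 1, 0, -1, -1], [0, 0, 0, 1, 0, -1, -1]],
])

```text
clock: 1.97
tool_pos: [0.4582, 0.031, 0.2262]
eef_rot: [-0.69, 0.155, -0.155, 0.69]
contact_force: [0.2, 1.2, -0.1]
opening: 1.001
```

Call:
send_rows([
  [[0, 0, 0, 1, 0, -1, -1], [0, 0, 0, 1, 0, -1, -1], [0, 0, 0, 1, 0, -1, -1], [0, 0, 0, 1, 0, -1, -1], [0, 0, 0, 1, 0, -1, -1]],
])

```text
clock: 2.38
tool_pos: [0.5058, -0.1022, 0.2261]
eef_rot: [-0.69, 0.155, -0.155, 0.69]
contact_force: [-0.1, 0.9, 0.6]
opening: 1.001
```

Call:
send_rows([
  [[0, 0, 0, 1, 0, -1, -1], [0, 0, 0, 1, 0, -1, -1], [0, 0, 0, 1, 0, -1, -1], [0, 0, 0, 1, 0, -1, -1], [0, 0, 0, 1, 0, -1, -1]],
])

```text
clock: 2.8
tool_pos: [0.5533, -0.2353, 0.226]
eef_rot: [-0.69, 0.155, -0.155, 0.69]
contact_force: [-0.1, -0.2, 0.7]
opening: 0.998
```

Call:
send_rows([
  [[0, 0, 0, 0.8, 1, -1, -1], [0, 0, 0, 0.8, 1, -1, -1], [0, 0, 0, 0.8, 1, -1, -1], [0, 0, 0, 0.8, 1, -1, -1], [0, 0, 0, 0.8, 1, -1, -1]],
])

```text
clock: 3.22
tool_pos: [0.5827, -0.3598, 0.1249]
eef_rot: [0.69, -0.155, 0.155, -0.69]
contact_force: [1.3, -0.1, -0.5]
opening: 1.002
```

```bash
cat > wr.py <<'E'
import sys
from ov import *
from plant import imaging,get_state
def snap(name):
    s=get_state();d=imaging.snapshot("wrist");Rt=wristRt(d,s)
    cv2.imwrite(f"pics/{name}.png",d["img"][:,:,::-1]);return d,Rt,s
E
python3 go.py .5884 -.3632 .018 65
python3 - <<'E'
from wr import *
d,Rt,s=snap("w1")
im=draw(d,[(G,circ(.5884,-.3632,.03,.016)+circ(.5884,-.3632,.03,0)),(G,box(.4355,-.3642,26,.074,.05,0,.005))],1,Rt)
cv2.imwrite("pics/w1.png",im)
E
```

```text
t 3.22 p [ 0.5827 -0.3598  0.1249] jaw hd 64.68 open 1.002 down err [-0.  0.  0.] F [ 1.3 -0.1 -0.5] q [ 0.62  0.89 -0.27  1.45  0.28  0.84  1.39]
shift units (tool x,y,z) total: [ 0.33  5.34 -0.03]
rot units total [ 0.   -0.07 -0.  ]  dyaw 0.3  shift units after rot: [ 0.33  5.34 -0.03]
```

View pics/w1.png

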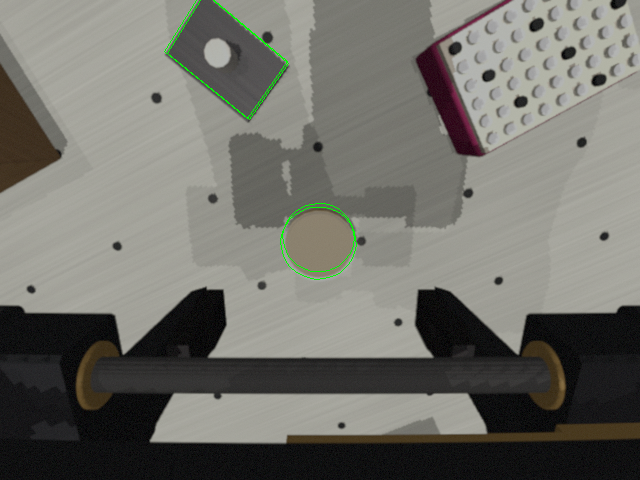

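The wrist view agrees with the top-camera estimates: dish at (319,241) and cover at (228,60), both on their overlays to about 1 px. Descending.

Call:
send_rows([
  [[0, 0, 0, 0.3, 1, 0, -1], [0, 0, 0, 0, 1, 0, -1], [0, 0, 0, 0, 1, 0, -1], [0, 0, 0, 0, 1, 0, -1], [0, 0, 0, 0, 1, 0, -1]],
])

```text
clock: 3.68
tool_pos: [0.588, -0.3609, 0.025]
eef_rot: [-0.69, 0.155, -0.155, 0.69]
contact_force: [0.2, -0.9, 0.3]
opening: 1.001
```

Call:
send_rows([
  [[0, 0, 0, 0, 0.3, 0, -1], [0, 0, 0, 0, 0, 0, 1], [0, 0, 0, 0, 0, 0, 1], [0, 0, 0, 0, 0, 0, 1], [0, 0, 0, 0, 0, 0, 1]],
], force=15)

```text
clock: 4.1
tool_pos: [0.5891, -0.3616, 0.0216]
eef_rot: [0.69, -0.154, 0.156, -0.69]
contact_force: [0.5, 0.0, 0.6]
opening: 0.722
```

Call:
send_rows([
  [[0, 0, 0, 0, 0, 0, 1], [0, 0, 0, 0, 0, 0, 1], [0, 0, 0, 0, 0, 0, 1], [0, 0, 0, 0, -0.5, 0, 1], [0, 0, 0, 0, -1, 0, 1]],
])

```text
clock: 4.52
tool_pos: [0.5862, -0.3601, 0.0485]
eef_rot: [-0.689, 0.157, -0.153, 0.69]
contact_force: [0.9, 1.0, 0.3]
opening: 0.346
```

```bash
python3 go.py .540 .157 .15 65
```

```text
t 4.52 p [ 0.5862 -0.3601  0.0485] jaw hd 64.7 open 0.346 down err [-0.004  0.002  0.   ] F [0.9 1.  0.3] q [ 0.6   1.   -0.24  1.46  0.31  0.72  1.36]
shift units (tool x,y,z) total: [-13.16  -5.01  22.39]
rot units total [-0.   -0.06 -0.06]  dyaw 0.3  shift units after rot: [-13.02  -5.08  22.46]
```

Run:
```python
from wr import *
d,Rt,s=snap("w2")
print(s["opening"])
```

```text
0.34551962299858924
```

View pics/w2.png

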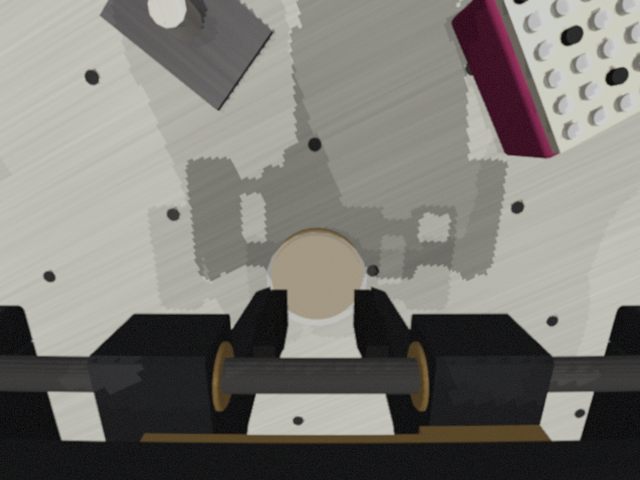

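Run:
```python
from wr import *
d,Rt,s=snap("w3")
R=Rot.from_quat(s["eef_rot"]).as_matrix();p=np.array(s["tool_pos"])
f=lambda v:p+R@np.array(v)
print("tip,tcp,grasp px",proj(d,[f([0,.014,0]),f([0,0,0]),f([0,-.005,0]),f([0,.014,.015])],Rt).round(0))
print(back(d,[(318,272),(318,229),(318,320)],.012,Rt).round(4))
print(back(d,[(318,272),(318,229),(318,320)],.042,Rt).round(4))
t=imaging.snapshot("top")
cv2.imwrite("pics/t3.png",crop(t["img"][:,:,::-1],420,200,130,160,4))
```

```text
tip,tcp,grasp px [[318. 283.]
 [318. 295.]
 [318. 299.]
 [346. 283.]]
[[ 0.5939 -0.364   0.012 ]
 [ 0.5692 -0.3523  0.012 ]
 [ 0.6237 -0.3783  0.012 ]]
[[ 0.5831 -0.3587  0.042 ]
 [ 0.5622 -0.3487  0.042 ]
 [ 0.6086 -0.3708  0.042 ]]
```

View pics/t3.png

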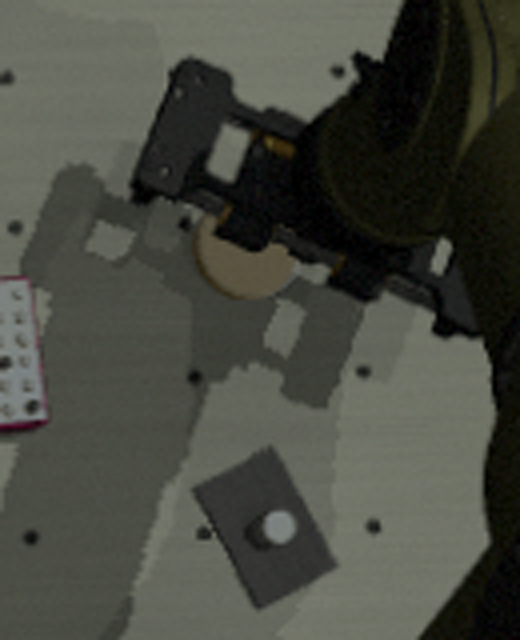

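The fingers closed to 30 mm without catching the dish, and the finger silhouette suggests the tips sit higher than stated. I'll check the dish and then probe the table to get the real fingertip offset.

```bash
python3 go.py
python3 - <<'E'
from wr import *
d,Rt,s=snap("w4")
print(s["tool_pos"])
im=draw(d,[(G,circ(.5884,-.3632,.03,.016)+circ(.5884,-.3632,.03,0)),(G,box(.4355,-.3642,26,.074,.05,0,.005)),(Y,circ(.4346,-.3656,.009,.028))],1,Rt)
cv2.imwrite("pics/w4.png",im)
E
```

```text
t 4.67 p [ 0.5896 -0.3618  0.0521] jaw hd 64.67 open 0.205 down err [ 0.004 -0.002  0.   ] F [ 1.1  0.1 -0. ] q [ 0.6   0.99 -0.24  1.46  0.31  0.72  1.36]
[ 0.58955428 -0.36181975  0.05210471]
```

View pics/w4.png

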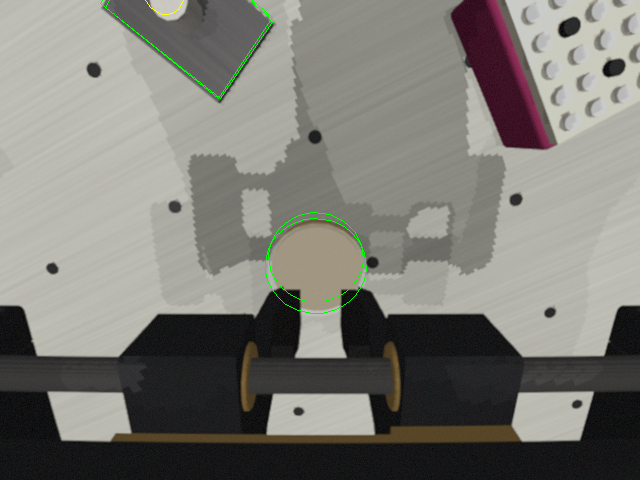

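Call:
send_rows([
  [[0, 0, 0, 0, 0, 0, -1], [0, 0, 0, 0, 0, 0, -1], [0, 0, 0, 0, 0, 0, -1], [0, 0, 0, 0, 0, 0, -1], [0, 0, 0, 0, 0, 0, -1]],
])

```text
clock: 5.13
tool_pos: [0.5879, -0.3609, 0.0495]
eef_rot: [-0.69, 0.155, -0.155, 0.69]
contact_force: [-0.6, 0.0, 0.1]
opening: 0.517
```

Call:
send_rows([
  [[0, 0, 0, 0, 0.5, 0, -1], [0, 0, 0, 0, 0.5, 0, -1], [0, 0, 0, 0, 0.5, 0, -1], [0, 0, 0, 0, 0.5, 0, -1], [0, 0, 0, 0, 0.3, 0, -1]],
])

```text
clock: 5.55
tool_pos: [0.587, -0.3605, 0.0017]
eef_rot: [-0.69, 0.156, -0.154, 0.69]
contact_force: [-0.1, 0.6, 0.2]
opening: 0.892
```

```bash
python3 go.py .5884 -.3632 0 65
python3 - <<'E'
from wr import *
d,Rt,s=snap("w5")
im=draw(d,[(G,circ(.5884,-.3632,.03,.016)+circ(.5884,-.3632,.03,0))],1,Rt)
cv2.imwrite("pics/w5.png",im)
E
```

```text
t 5.55 p [ 0.587  -0.3605  0.0017] jaw hd 64.7 open 0.892 down err [-0.003  0.001  0.   ] F [-0.1  0.6  0.2] q [ 0.6   1.06 -0.22  1.47  0.33  0.65  1.35]
shift units (tool x,y,z) total: [ 0.12  0.08 -0.09]
rot units total [-0.   -0.07 -0.04]  dyaw 0.3  shift units after rot: [ 0.12  0.08 -0.09]
```

View pics/w5.png

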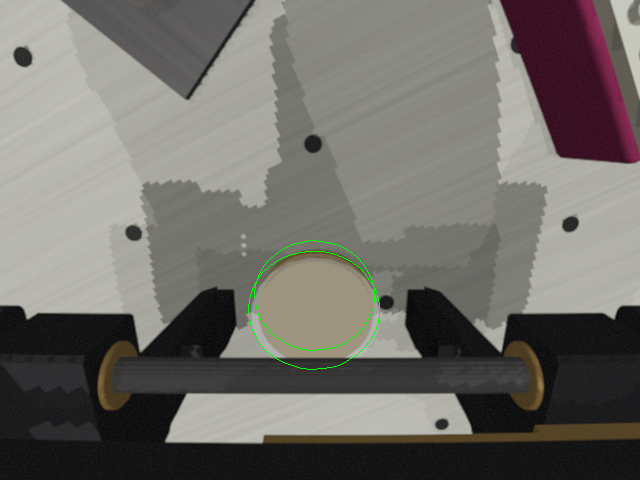

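Call:
send_rows([
  [[0, 0, 0, 0.1, 0.1, 0, -1], [0, 0, 0, 0.1, 0.1, 0, -1], [0, 0, 0, 0, 0.1, 0, -1], [0, 0, 0, 0, 0.05, 0, -1], [0, 0, 0, 0, 0.05, 0, -1]],
])

```text
clock: 6.02
tool_pos: [0.5919, -0.3629, -0.0038]
eef_rot: [0.69, -0.155, 0.155, -0.69]
contact_force: [-0.3, -0.5, -0.6]
opening: 0.998
```

Call:
send_rows([
  [[0, 0, 0, 0, 0.05, 0, -1], [0, 0, 0, 0, 0.05, 0, -1], [0, 0, 0, 0, 0.05, 0, -1], [0, 0, 0, 0, 0, 0, -1], [0, 0, 0, 0, 0, 0, -1]],
])

```text
clock: 6.43
tool_pos: [0.5917, -0.3628, -0.007]
eef_rot: [-0.69, 0.155, -0.155, 0.69]
contact_force: [0.8, 1.1, -0.4]
opening: 0.999
```

Call:
send_rows([
  [[0, 0, 0, 0, 0.05, 0, -1], [0, 0, 0, 0, 0.05, 0, -1], [0, 0, 0, 0, 0, 0, -1], [0, 0, 0, 0, 0, 0, -1], [0, 0, 0, 0, 0, 0, -1]],
])

```text
clock: 6.85
tool_pos: [0.5917, -0.3628, -0.009]
eef_rot: [-0.69, 0.155, -0.155, 0.69]
contact_force: [-0.7, 0.0, -0.2]
opening: 1.001
```

Call:
send_rows([
  [[0, 0, 0, 0, 0.05, 0, -1], [0, 0, 0, 0, 0.05, 0, -1], [0, 0, 0, 0, 0, 0, -1], [0, 0, 0, 0, 0, 0, -1], [0, 0, 0, 0, 0, 0, -1]],
])

```text
clock: 7.27
tool_pos: [0.5916, -0.3628, -0.0111]
eef_rot: [-0.69, 0.155, -0.155, 0.69]
contact_force: [-0.5, 0.9, 0.7]
opening: 0.998
```

Call:
send_rows([
  [[0, 0, 0, 0, 0.05, 0, -1], [0, 0, 0, 0, 0.05, 0, -1], [0, 0, 0, 0, 0, 0, -1], [0, 0, 0, 0, 0, 0, -1], [0, 0, 0, 0, 0, 0, -1]],
])

```text
clock: 7.68
tool_pos: [0.5919, -0.3629, -0.0121]
eef_rot: [0.69, -0.155, 0.155, -0.69]
contact_force: [-1.3, 0.9, 4.4]
opening: 1.0
```

Contact occurs at a reported TCP z of −0.012. So the tips are 12 mm behind the reported TCP, not 14 mm ahead, and tip z = TCP z + 0.012. I'll use that from here on.

Call:
send_rows([
  [[0, 0, 0, 0, -0.15, 0, -1], [0, 0, 0, 0, 0, 0, 1], [0, 0, 0, 0, 0, 0, 1], [0, 0, 0, 0, 0, 0, 1], [0, 0, 0, 0, 0, 0, 1]],
], force=15)

```text
clock: 8.1
tool_pos: [0.5916, -0.3627, -0.0102]
eef_rot: [-0.69, 0.155, -0.155, 0.69]
contact_force: [-0.7, -0.2, -0.9]
opening: 0.718
```

Call:
send_rows([
  [[0, 0, 0, 0, 0, 0, 1], [0, 0, 0, 0, 0, 0, 1], [0, 0, 0, 0, 0, 0, 1], [0, 0, 0, 0, 0, 0, 1], [0, 0, 0, 0, -0.2, 0, 1]],
])

```text
clock: 8.52
tool_pos: [0.591, -0.3624, -0.0067]
eef_rot: [-0.69, 0.155, -0.154, 0.69]
contact_force: [0.1, 0.3, -0.9]
opening: 0.672
```

```bash
python3 go.py .540 .157 .15 65
```

```text
t 8.52 p [ 0.591  -0.3624 -0.0067] jaw hd 64.69 open 0.672 down err [-0.001  0.001  0.   ] F [ 0.1  0.3 -0.9] q [ 0.59  1.08 -0.22  1.45  0.33  0.65  1.35]
shift units (tool x,y,z) total: [-13.42  -7.81  22.39]
rot units total [-0.   -0.07 -0.02]  dyaw 0.3  shift units after rot: [-13.29  -7.84  22.46]
```

Call:
send_rows([
  [[0, 0, 0, 0, -0.6, 0, 1], [0, 0, 0, 0, -1, 0, 1], [0, 0, 0, -0.3, -1, 0.5, 1], [0, 0, 0, -0.6, -1, 1, 1], [0, 0, 0, -0.6, -1, 1, 1]],
])

```text
clock: 8.93
tool_pos: [0.5859, -0.3054, 0.0879]
eef_rot: [0.69, -0.155, 0.156, -0.689]
contact_force: [0.9, 0.1, -0.5]
opening: 0.67
```

Call:
send_rows([
  [[0, 0, 0, -0.6, -0.4, 1, 1], [0, 0, 0, -0.6, 0, 1, 1], [0, 0, 0, -0.6, 0, 1, 1], [0, 0, 0, -0.6, 0, 1, 1], [0, 0, 0, -0.6, 0, 1, 1]],
])

```text
clock: 9.35
tool_pos: [0.5748, -0.1877, 0.0954]
eef_rot: [-0.69, 0.154, -0.156, 0.69]
contact_force: [-0.0, -0.8, -1.2]
opening: 0.672
```

Call:
send_rows([
  [[0, 0, 0, -0.6, 0, 1, 1], [0, 0, 0, -0.6, 0, 1, 1], [0, 0, 0, -0.6, 0, 1, 1], [0, 0, 0, -0.6, 0, 1, 1], [0, 0, 0, -0.6, 0, 1, 1]],
])

```text
clock: 9.77
tool_pos: [0.5633, -0.0715, 0.0952]
eef_rot: [-0.69, 0.154, -0.156, 0.69]
contact_force: [-0.0, 1.5, -1.3]
opening: 0.67
```

Call:
send_rows([
  [[0, 0, 0, -0.6, 0, 1, 1], [0, 0, 0, -0.6, 0, 1, 1], [0, 0, 0, -0.6, 0, 1, 1], [0, 0, 0, -0.6, 0, 1, 1], [0, 0, 0, -0.6, 0, 1, 1]],
])

```text
clock: 10.18
tool_pos: [0.5519, 0.0447, 0.0952]
eef_rot: [-0.69, 0.154, -0.155, 0.69]
contact_force: [0.4, -0.1, 0.1]
opening: 0.669
```

```bash
python3 go.py .540 .157 .06 65
```

```text
t 10.18 p [0.5519 0.0447 0.0952] jaw hd 64.69 open 0.669 down err [0.002 0.    0.   ] F [ 0.4 -0.1  0.1] q [-0.08  0.79 -0.13  1.89  0.21  0.47  0.76]
shift units (tool x,y,z) total: [-2.94  1.76  4.82]
rot units total [-0.01 -0.07  0.02]  dyaw 0.3  shift units after rot: [-2.91  1.76  4.84]
```

Call:
send_rows([
  [[0, 0, 0, -0.6, 0, 1, 1], [0, 0, 0, -0.6, 0.3, 1, 1], [0, 0, 0, -0.6, 0.3, 1, 1], [0, 0, 0, -0.6, 0.3, 1, 1], [0, 0, 0, -0.5, 0.3, 0.8, 1]],
])

```text
clock: 10.6
tool_pos: [0.5404, 0.1577, 0.071]
eef_rot: [-0.689, 0.154, -0.155, 0.691]
contact_force: [0.0, 0.7, -0.7]
opening: 0.665
```

Call:
send_rows([
  [[0, 0, 0, 0, 0, 0, 1], [0, 0, 0, 0, 0, 0, 1], [0, 0, 0, 0, 0, 0, 1], [0, 0, 0, 0, 0, 0, 1], [0, 0, 0, 0, 0, 0, 1]],
])

```text
clock: 11.02
tool_pos: [0.5407, 0.1532, 0.0705]
eef_rot: [0.69, -0.155, 0.156, -0.69]
contact_force: [0.1, 0.2, -0.1]
opening: 0.669
```

```bash
python3 go.py .540 .157 .035 65
python3 - <<'E'
from wr import *
d,Rt,s=snap("w6")
p=s["tool_pos"];z=p[2]+.010
im=draw(d,[(G,circ(.54,.157,.045,.045)),(Y,circ(p[0],p[1],.03,z)+circ(p[0],p[1],.03,z+.016)),(G,box(.5405,.157,-2.5,.11,.11,0,.032))],1,Rt)
cv2.imwrite("pics/w6.png",im)
E
```

```text
t 11.02 p [0.5407 0.1532 0.0705] jaw hd 64.55 open 0.669 down err [ 0.001 -0.001  0.   ] F [ 0.1  0.2 -0.1] q [-0.3   0.84 -0.1   1.88  0.17  0.43  0.6 ]
shift units (tool x,y,z) total: [-0.11  1.78  0.15]
rot units total [ 0.   -0.1   0.01]  dyaw 0.5  shift units after rot: [-0.11  1.78  0.16]
```

View pics/w6.png

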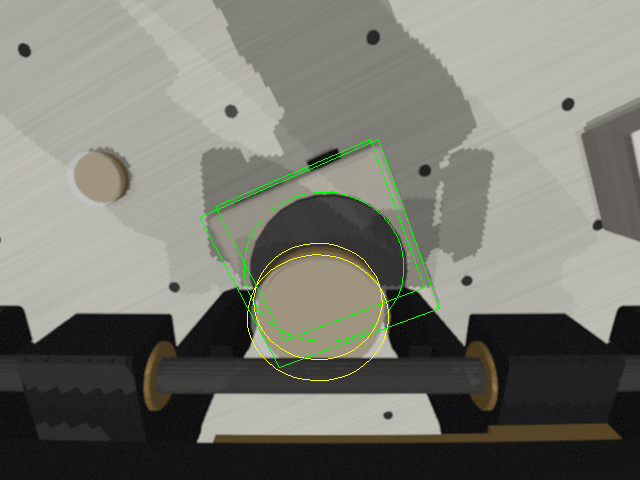

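The dish is centred on the TCP in the grip. The platter (centre about (329,268)) sits roughly 2 mm further along tool z than my estimate, so I'm correcting and lowering.

Call:
send_rows([
  [[0, 0, 0, -0.1, 0.4, 0.26, 1], [0, 0, 0, 0, 0.4, 0, 1], [0, 0, 0, 0, 0.4, 0, 1], [0, 0, 0, 0, 0.3, 0, 1], [0, 0, 0, 0, 0.1, 0, 1]],
])

```text
clock: 11.48
tool_pos: [0.5395, 0.1602, 0.0364]
eef_rot: [0.69, -0.156, 0.154, -0.689]
contact_force: [0.2, 0.9, -0.8]
opening: 0.669
```

Call:
send_rows([
  [[0, 0, 0, 0, 0.1, 0, 1], [0, 0, 0, 0, 0.05, 0, 1], [0, 0, 0, 0, 0, 0, 1], [0, 0, 0, 0, 0, 0, 1], [0, 0, 0, 0, 0, 0, 1]],
])

```text
clock: 11.9
tool_pos: [0.5408, 0.1607, 0.0353]
eef_rot: [-0.69, 0.155, -0.155, 0.69]
contact_force: [0.4, 0.7, -1.2]
opening: 0.675
```

```bash
python3 go.py .541 .1588 .035 65
```

```text
t 11.9 p [0.5408 0.1607 0.0353] jaw hd 64.69 open 0.675 down err [0.001 0.    0.   ] F [ 0.4  0.7 -1.2] q [-0.32  0.9  -0.08  1.88  0.18  0.37  0.59]
shift units (tool x,y,z) total: [ 0.05  0.01 -0.08]
rot units total [-0.01 -0.07  0.01]  dyaw 0.3  shift units after rot: [ 0.05  0.01 -0.08]
```

Call:
send_rows([
  [[0, 0, 0, 0.05, 0.05, -0.08, 1], [0, 0, 0, 0, 0, 0, 1], [0, 0, 0, 0, 0, 0, 1], [0, 0, 0, 0, 0, 0, -1], [0, 0, 0, 0, 0, 0, -1]],
])

```text
clock: 12.32
tool_pos: [0.5408, 0.1582, 0.034]
eef_rot: [0.69, -0.155, 0.155, -0.69]
contact_force: [0.1, 0.8, -0.5]
opening: 0.804
```

Call:
send_rows([
  [[0, 0, 0, 0, 0, 0, -1], [0, 0, 0, 0, 0, 0, -1], [0, 0, 0, 0, -0.3, 0, -1], [0, 0, 0, 0, -1, 0, -1], [0, 0, 0, 0, -1, 0, -1]],
])

```text
clock: 12.73
tool_pos: [0.54, 0.1582, 0.0801]
eef_rot: [0.69, -0.156, 0.154, -0.689]
contact_force: [0.4, -1.3, -0.2]
opening: 1.0
```

Call:
send_rows([
  [[0, -1, 0, 0, -1, 0, -1], [0, -1, 0, 0, -1, 0, -1], [0, -1, 0, 0, 0, 0, -1], [0, -1, 0, 0, 0, 0, -1], [0, -1, 0, 0, 0, 0, -1]],
])

```text
clock: 13.15
tool_pos: [0.541, 0.1584, 0.121]
eef_rot: [-0.707, 0.013, -0.014, 0.707]
contact_force: [-0.3, -0.1, 0.6]
opening: 0.997
```

```bash
python3 go.py .424 .356 .12 87.5
python3 - <<'E'
from wr import *
d,Rt,s=snap("w7")
im=draw(d,[(Y,circ(.541,.1588,.045,.045)),(G,circ(.541,.1588,.03,.061)),(G,box(.541,.1588,-2.5,.11,.11,.032,.032))],1,Rt)
cv2.imwrite("pics/w7.png",im)
E
```

```text
t 13.15 p [0.541  0.1584 0.121 ] jaw hd 87.82 open 0.997 down err [0.001 0.    0.   ] F [-0.3 -0.1  0.6] q [-0.23  0.76 -0.23  1.85  0.3   0.57  0.88]
shift units (tool x,y,z) total: [-6.22  0.04  9.65]
rot units total [-0.    0.07  0.02]  dyaw -0.3  shift units after rot: [-6.28  0.05  9.61]
```

View pics/w7.png

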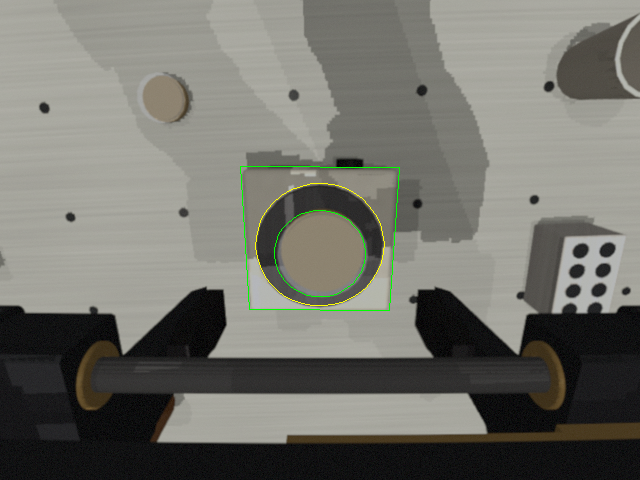

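The dish and turntable overlays fit to about 1.5 mm (dish at (323,252), platter circle matched). On to the beaker.

Call:
send_rows([
  [[0, 0.07, 0, -0.6, 0, 1, -1], [0, 0, 0, -0.6, 0, 1, -1], [0, 0, 0, -0.6, 0, 1, -1], [0, 0, 0, -0.6, 0, 1, -1], [0, 0, 0, -0.6, 0, 1, -1]],
])

```text
clock: 13.62
tool_pos: [0.4849, 0.262, 0.1202]
eef_rot: [0.707, -0.018, 0.018, -0.707]
contact_force: [-0.1, 1.2, 0.0]
opening: 0.998
```

Call:
send_rows([
  [[0, 0, 0, -0.6, 0, 1, -1], [0, 0, 0, -0.7, 0, 1, -1], [0, 0, 0, -0.7, 0, 1, -1], [0, 0, 0, -0.7, 0, 1, -1], [0, 0, 0, -0.6, 0, 0.6, -1]],
])

```text
clock: 14.03
tool_pos: [0.4226, 0.3591, 0.1203]
eef_rot: [-0.706, 0.017, -0.017, 0.708]
contact_force: [-0.8, 0.8, 0.6]
opening: 1.002
```

```bash
python3 - <<'E'
from wr import *
d,Rt,s=snap("w8")
im=draw(d,[(G,circ(.424,.356,.025,.062)),(Y,circ(.424,.356,.022,0)),(G,box(.5739,.3568,-.6,.07,.046,.04,.04))],1,Rt)
cv2.imwrite("pics/w8.png",im)
E
python3 go.py .424 .356 .008 87.5
```

```text
t 14.08 p [0.4194 0.3621 0.1204] jaw hd 87.58 open 0.996 down err [-0.002  0.004  0.   ] F [-1.4  2.   0.1] q [-0.69  0.75 -0.17  1.88  0.22  0.53  0.52]
shift units (tool x,y,z) total: [ 0.25  5.62 -0.32]
rot units total [-0.05  0.02 -0.03]  dyaw -0.1  shift units after rot: [ 0.24  5.62 -0.29]
```

View pics/w8.png

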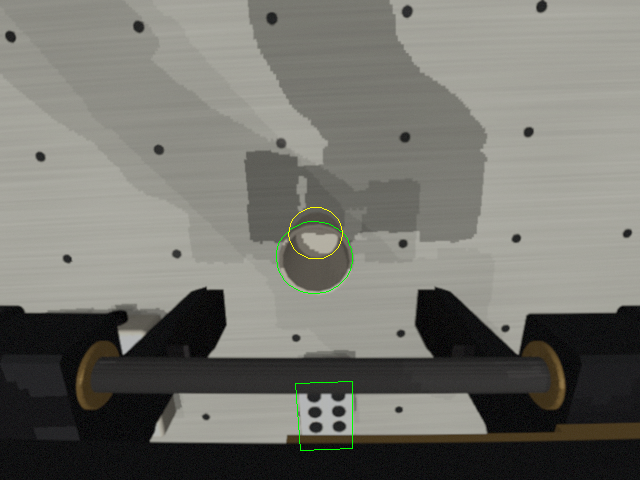

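Call:
send_rows([
  [[0, 0, 0, 0, 1, 0, -1], [0, 0, 0, 0, 1, 0, -1], [0, 0, 0, 0, 1, 0, -1], [0, 0, 0, 0, 1, 0, -1], [0, 0, 0, 0, 1, 0, -1]],
])

```text
clock: 14.5
tool_pos: [0.4244, 0.3558, 0.0194]
eef_rot: [0.707, -0.017, 0.018, -0.707]
contact_force: [-0.0, -0.0, 0.1]
opening: 0.999
```

Call:
send_rows([
  [[0, 0, 0, 0, 0.6, 0, -1], [0, 0, 0, 0, 0, 0, 1], [0, 0, 0, 0, 0, 0, 1], [0, 0, 0, 0, 0, 0, 1], [0, 0, 0, 0, 0, 0, 1]],
], force=12)

```text
clock: 14.92
tool_pos: [0.4246, 0.3568, 0.0092]
eef_rot: [-0.706, 0.016, -0.017, 0.707]
contact_force: [0.1, -0.1, 0.4]
opening: 0.72
```

Call:
send_rows([
  [[0, 0, 0, 0, 0, 0, 1], [0, 0, 0, 0, 0, 0, 1], [0, 0, 0, 0, 0, 0, 1], [0, 0, 0, 0, 0, 0, 1], [0, 0, 0, 0, 0, 0, 1]],
])

```text
clock: 15.33
tool_pos: [0.4242, 0.3564, 0.0086]
eef_rot: [-0.707, 0.017, -0.017, 0.707]
contact_force: [-0.1, -0.8, 6.1]
opening: 0.542
```

```bash
python3 go.py .4361 .1634 .008 87.5
```

```text
t 15.33 p [0.4242 0.3564 0.0086] jaw hd 87.27 open 0.542 down err [0.001 0.    0.   ] F [-0.1 -0.8  6.1] q [-0.73  0.94 -0.1   1.91  0.27  0.3   0.49]
shift units (tool x,y,z) total: [ 1.05  0.03 -9.61]
rot units total [-0.01 -0.05  0.01]  dyaw 0.2  shift units after rot: [ 1.01  0.03 -9.61]
```

Call:
send_rows([
  [[0, 0, 0, 0, -0.5, 0, 1], [0, 0, 0, 0, -1, 0, 1], [0, 0, 0, 0.1, -0.5, -0.5, 1], [0, 0, 0, 0.2, 0, -1, 1], [0, 0, 0, 0.2, 0, -1, 1]],
])

```text
clock: 15.75
tool_pos: [0.4319, 0.3059, 0.0492]
eef_rot: [-0.706, 0.016, -0.017, 0.708]
contact_force: [-0.5, -0.0, -0.6]
opening: 0.541
```

Call:
send_rows([
  [[0, 0, 0, 0.1, 0, -1, 1], [0, 0, 0, 0.1, 0, -1, 1], [0, 0, 0, 0.1, 0, -1, 1], [0, 0, 0, 0.1, 0, -1, 1], [0, 0, 0, 0.1, 0, -1, 1]],
])

```text
clock: 16.17
tool_pos: [0.4368, 0.2038, 0.0485]
eef_rot: [0.707, -0.017, 0.017, -0.707]
contact_force: [0.1, -0.0, -0.7]
opening: 0.54
```

Call:
send_rows([
  [[0, 0, 0, 0, 0, -1, 1], [0, 0, 0, 0, 0, -0.8, 1], [0, 0, 0, 0, 0, -0.3, 1], [0, 0, 0, 0, 0, 0, 1], [0, 0, 0, 0, 0, 0, 1]],
])

```text
clock: 16.58
tool_pos: [0.4351, 0.1642, 0.0483]
eef_rot: [-0.706, 0.017, -0.017, 0.707]
contact_force: [-0.1, -0.0, -0.7]
opening: 0.543
```

```bash
python3 go.py .4361 .1634 .008 87.5
python3 - <<'E'
from wr import *
d,Rt,s=snap("w9");p=s["tool_pos"]
im=draw(d,[(G,circ(p[0],p[1],.025,p[2]+.054)),(Y,circ(.541,.1588,.045,.045)),(G,box(.541,.1588,-2.5,.11,.11,.032,.032))],1,Rt)
cv2.imwrite("pics/w9.png",im)
E
```

```text
t 16.58 p [0.4351 0.1642 0.0483] jaw hd 87.28 open 0.543 down err [0.001 0.001 0.   ] F [-0.1 -0.  -0.7] q [-0.41  0.83 -0.08  2.17  0.4   0.16  0.67]
shift units (tool x,y,z) total: [ 0.05  2.01 -0.04]
rot units total [-0.02 -0.05  0.01]  dyaw 0.2  shift units after rot: [ 0.05  2.01 -0.04]
```

View pics/w9.png

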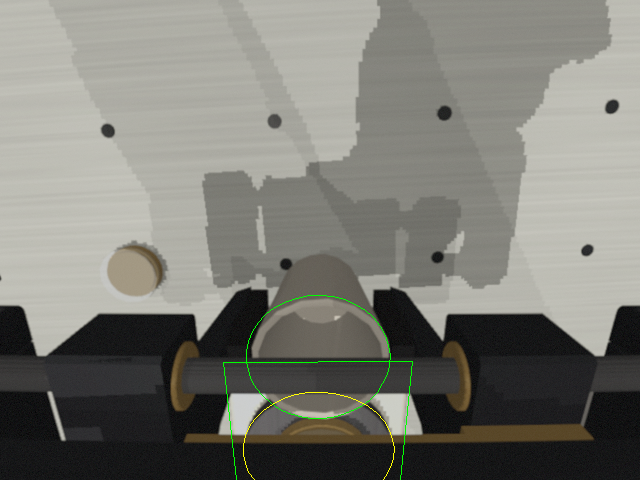

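Call:
send_rows([
  [[0, 0, 0, 0.05, 0.5, -0.04, 1], [0, 0, 0, 0, 0.5, 0, 1], [0, 0, 0, 0, 0.5, 0, 1], [0, 0, 0, 0, 0.3, 0, 1], [0, 0, 0, 0, 0.1, 0, 1]],
])

```text
clock: 17.05
tool_pos: [0.4352, 0.1636, 0.0087]
eef_rot: [0.707, -0.017, 0.016, -0.707]
contact_force: [-1.7, 0.1, 4.4]
opening: 0.54
```

Call:
send_rows([
  [[0, 0, 0, 0, 0.05, 0, 1], [0, 0, 0, 0, 0, 0, 1], [0, 0, 0, 0, 0, 0, 1], [0, 0, 0, 0, 0, 0, 1], [0, 0, 0, 0, 0, 0, 1]],
])

```text
clock: 17.47
tool_pos: [0.436, 0.1628, 0.0092]
eef_rot: [-0.707, 0.017, -0.017, 0.707]
contact_force: [0.1, 0.8, -0.5]
opening: 0.542
```

Call:
send_rows([
  [[0, 0, 0, 0, 0, 0, -1], [0, 0, 0, 0, 0, 0, -1], [0, 0, 0, 0, 0, 0, -1], [0, 0, 0, 0, 0, 0, -1], [0, 0, 0, 0, -0.3, 0, -1]],
])

```text
clock: 17.88
tool_pos: [0.4352, 0.1627, 0.0146]
eef_rot: [0.707, -0.017, 0.016, -0.707]
contact_force: [-0.2, 0.9, -0.6]
opening: 0.892
```

Call:
send_rows([
  [[0, 0, 0, 0, -1, 0, -1], [0, 0, 0, 0, -1, 0, -1], [0, 0, 0, 0, -1, 0, -1], [0, 0, 0, 0, -1, 0, -1], [0, 0, 0, 0, -1, 0, -1]],
])

```text
clock: 18.3
tool_pos: [0.4355, 0.1625, 0.1164]
eef_rot: [0.707, -0.017, 0.017, -0.707]
contact_force: [0.1, 0.8, -0.4]
opening: 1.002
```

```bash
python3 go.py .7008 -.0078 .13 94.7
python3 - <<'E'
from wr import *
d,Rt,s=snap("w10")
im=draw(d,[(G,circ(.4361,.1634,.025,.062)),(Y,circ(.541,.1588,.045,.045)),(G,box(.541,.1588,-2.5,.11,.11,.032,.032))],1,Rt)
cv2.imwrite("pics/w10.png",im)
E
```

```text
t 18.3 p [0.4355 0.1625 0.1164] jaw hd 87.29 open 1.002 down err [ 0. -0.  0.] F [ 0.1  0.8 -0.4] q [-0.33  0.69 -0.2   2.14  0.37  0.35  0.69]
shift units (tool x,y,z) total: [13.65 -0.67 -7.88]
rot units total [ 0.   -1.62  0.  ]  dyaw 7.4  shift units after rot: [12.52 -0.68 -9.57]
```

View pics/w10.png

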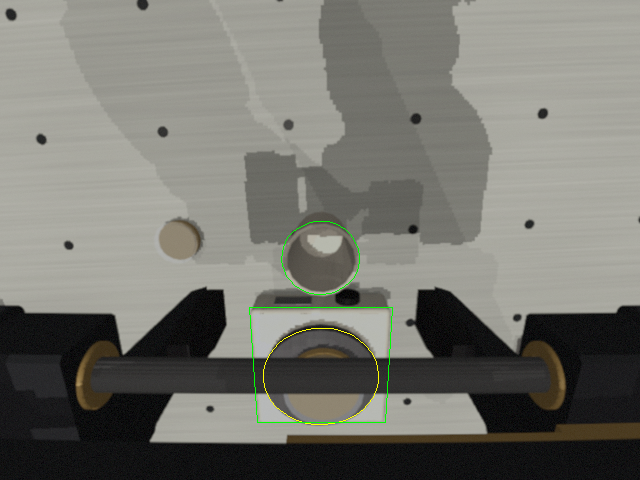

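Call:
send_rows([
  [[0, -0.8, 0, 0, -0.4, 0, -1], [0, -0.8, 0, 0, -0.3, 0, -1], [0, 0, 0, 1, 0, -0.8, -1], [0, 0, 0, 1, 0, -0.8, -1], [0, 0, 0, 1, 0, -0.8, -1]],
])

```text
clock: 18.77
tool_pos: [0.4998, 0.1192, 0.1295]
eef_rot: [0.707, 0.029, -0.029, -0.706]
contact_force: [0.4, 0.3, 0.3]
opening: 0.998
```

Call:
send_rows([
  [[0, 0, 0, 1, 0, -0.8, -1], [0, 0, 0, 1, 0, -0.8, -1], [0, 0, 0, 1, 0, -0.8, -1], [0, 0, 0, 1, 0, -0.8, -1], [0, 0, 0, 1, 0, -0.8, -1]],
])

```text
clock: 19.18
tool_pos: [0.606, 0.0468, 0.129]
eef_rot: [0.707, 0.028, -0.029, -0.706]
contact_force: [-0.0, 0.3, 0.1]
opening: 1.001
```

Call:
send_rows([
  [[0, 0, 0, 1, 0, -0.8, -1], [0, 0, 0, 1, 0, -0.8, -1], [0, 0, 0, 1, 0, -0.8, -1], [0, 0, 0, 1, 0, -0.8, -1], [0, 0, 0, 0.5, 0, 0, -1]],
])

```text
clock: 19.6
tool_pos: [0.7024, -0.0145, 0.1286]
eef_rot: [0.708, 0.027, -0.026, -0.705]
contact_force: [0.5, -0.3, -0.3]
opening: 1.001
```

```bash
python3 - <<'E'
from wr import *
d,Rt,s=snap("w11")
im=draw(d,[(G,circ(.7008,-.0078,.021,.06)),(Y,circ(.7008,-.0078,.021,0)),(G,box(.5272,-.1804,4.7,.08,.115,.052,.052))],1,Rt)
cv2.imwrite("pics/w11.png",im)
E
python3 go.py .7008 -.0078 .03 94.7
```

```text
t 19.65 p [ 0.7033 -0.0117  0.1286] jaw hd 94.37 open 0.999 down err [ 0.003 -0.002  0.   ] F [1.7 0.1 0.6] q [ 0.13  0.92 -0.38  1.38  0.38  0.91  1.3 ]
shift units (tool x,y,z) total: [-0.12  4.93  0.21]
rot units total [ 0.02 -0.07  0.03]  dyaw 0.3  shift units after rot: [-0.11  4.93  0.21]
```

View pics/w11.png

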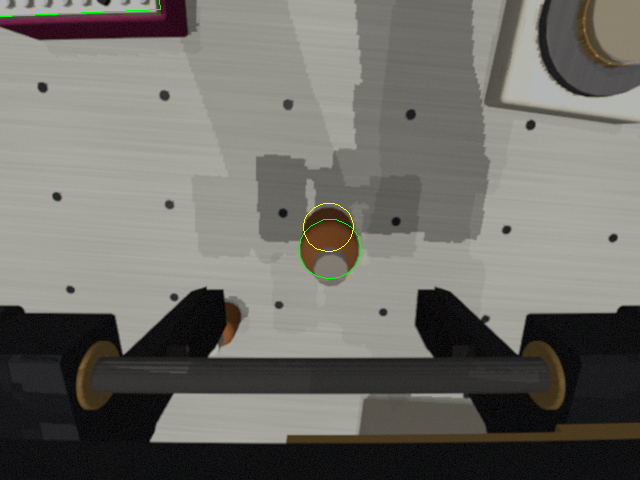

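Call:
send_rows([
  [[0, 0, 0, -0.1, 1, 0.15, -1], [0, 0, 0, 0, 1, 0, -1], [0, 0, 0, 0, 1, 0, -1], [0, 0, 0, 0, 1, 0, -1], [0, 0, 0, 0, 1, 0, -1]],
])

```text
clock: 20.07
tool_pos: [0.697, -0.0049, 0.0281]
eef_rot: [-0.706, -0.028, 0.029, 0.707]
contact_force: [-0.0, 0.1, 0.4]
opening: 1.001
```

Call:
send_rows([
  [[0, 0, 0, 0, 0.15, 0, 1], [0, 0, 0, 0, 0, 0, 1], [0, 0, 0, 0, 0, 0, 1], [0, 0, 0, 0, 0, 0, 1], [0, 0, 0, 0, 0, 0, 1]],
], force=25)

```text
clock: 20.48
tool_pos: [0.6991, -0.0055, 0.0277]
eef_rot: [-0.706, -0.029, 0.028, 0.707]
contact_force: [-0.1, -0.3, 0.2]
opening: 0.645
```

Call:
send_rows([
  [[0, 0, 0, 0, 0, 0, 1], [0, 0, 0, 0, 0, 0, 1], [0, 0, 0, 0, 0, 0, 1], [0, 0, 0, 0, 0, 0, 1], [0, 0, 0, 0, 0, 0, 1]],
])

```text
clock: 20.9
tool_pos: [0.6988, -0.0064, 0.0268]
eef_rot: [0.707, 0.029, -0.028, -0.706]
contact_force: [0.3, -2.4, 4.9]
opening: 0.468
```

```bash
python3 go.py .613 -.1735 .03 94.7
python3 - <<'E'
from wr import *
d,Rt,s=snap("w12")
E
```

```text
t 20.9 p [ 0.6988 -0.0064  0.0268] jaw hd 94.59 open 0.468 down err [ 0.001 -0.001  0.   ] F [ 0.3 -2.4  4.9] q [ 0.11  1.05 -0.33  1.43  0.44  0.74  1.25]
shift units (tool x,y,z) total: [-4.94 -0.16 -7.99]
rot units total [ 0.01 -0.02  0.02]  dyaw 0.1  shift units after rot: [-4.96 -0.16 -7.98]
```

View pics/w12.png

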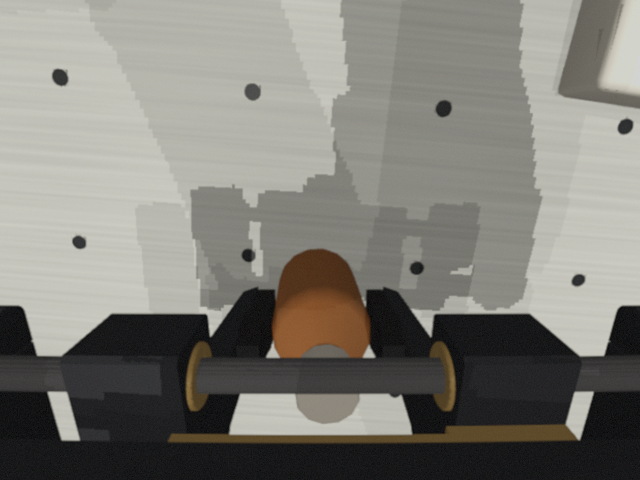

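Call:
send_rows([
  [[0, 0, 0, 0, -0.5, 0, 1], [0, 0, 0, 0, -1, 0, 1], [0, 0, 0, 0, -0.5, -0.5, 1], [0, 0, 0, -0.5, 0, -1, 1], [0, 0, 0, -0.5, 0, -1, 1]],
])

```text
clock: 21.37
tool_pos: [0.683, -0.0564, 0.0671]
eef_rot: [-0.706, -0.03, 0.028, 0.707]
contact_force: [-1.0, -0.5, -2.4]
opening: 0.471
```

Call:
send_rows([
  [[0, 0, 0, -0.6, 0, -1, 1], [0, 0, 0, -0.6, 0, -1, 1], [0, 0, 0, -0.6, 0, -1, 1], [0, 0, 0, -0.6, 0, -1, 1], [0, 0, 0, -0.6, 0, -0.7, 1]],
])

```text
clock: 21.78
tool_pos: [0.6289, -0.159, 0.0659]
eef_rot: [0.707, 0.028, -0.028, -0.706]
contact_force: [-0.1, 0.0, -2.0]
opening: 0.47
```

Call:
send_rows([
  [[0, 0, 0, -0.5, 0, -0.5, 1], [0, 0, 0, -0.2, 0, -0.2, 1], [0, 0, 0, 0, 0, 0, 1], [0, 0, 0, 0, 0, 0, 1], [0, 0, 0, 0, 0, 0, 1]],
])

```text
clock: 22.2
tool_pos: [0.6183, -0.1685, 0.0662]
eef_rot: [-0.706, -0.03, 0.029, 0.707]
contact_force: [-0.2, 0.2, -1.8]
opening: 0.467
```

```bash
python3 go.py .613 -.1735 .027 94.7
python3 - <<'E'
from wr import *
d,Rt,s=snap("w13");p=s["tool_pos"];b=p[2]-.0265
im=draw(d,[(G,circ(p[0],p[1],.021,b+.06)),(Y,circ(p[0],p[1],.021,b)),(G,box(.5272,-.1804,4.7,.08,.115,.052,.052))],1,Rt)
cv2.imwrite("pics/w13.png",im)
t=imaging.snapshot("top")
im=draw(t,[(G,box(.5272,-.1804,4.7,.08,.115,.0,.052))],5)
cv2.imwrite("pics/t13.png",cutat(im,t,(.55,-.18,.05),5,700,580))
E
```

```text
t 22.2 p [ 0.6183 -0.1685  0.0662] jaw hd 94.74 open 0.467 down err [0.002 0.002 0.   ] F [-0.2  0.2 -1.8] q [ 0.39  0.93 -0.36  1.62  0.47  0.67  1.44]
shift units (tool x,y,z) total: [-0.29  1.96 -0.23]
rot units total [-0.02  0.01  0.02]  dyaw -0.0  shift units after rot: [-0.29  1.96 -0.23]
```

View pics/w13.png

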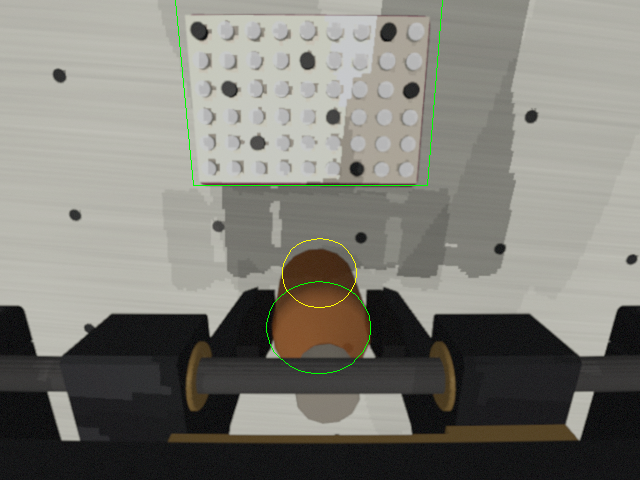

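View pics/t13.png

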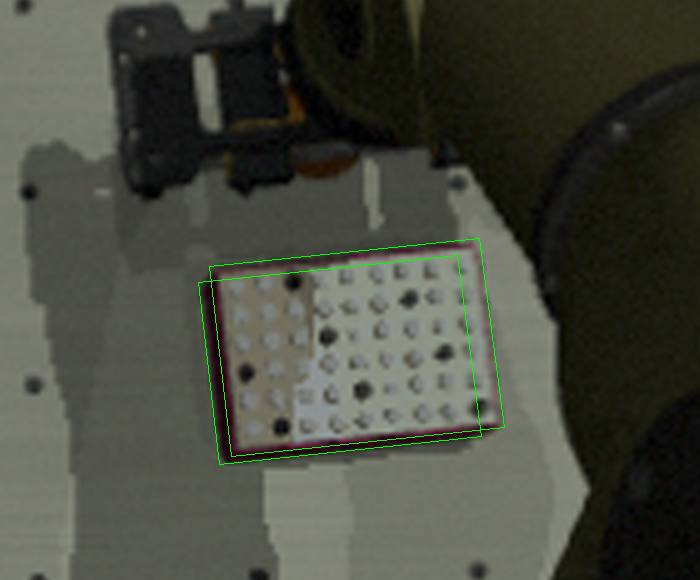

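Run:
```python
from wr import *
d,Rt,s=snap("w14");p=s["tool_pos"];b=p[2]-.0265
print(p)
R=Rot.from_quat(s["eef_rot"]).as_matrix()
o=R[:2,0]*.003
im=draw(d,[(G,circ(p[0]+o[0],p[1]+o[1],.021,b+.06)),(Y,circ(p[0]+o[0],p[1]+o[1],.021,b)),(G,box(.5272,-.1804,4.7,.08,.115,.0,.052))],4,Rt)
cv2.imwrite("pics/w14a.png",im[900:1500,950:1600])
cv2.imwrite("pics/w14b.png",cv2.resize(im[0:860,650:1850],None,fx=.66,fy=.66))
```

```text
[ 0.61812537 -0.16879324  0.06611328]
```

View pics/w14a.png

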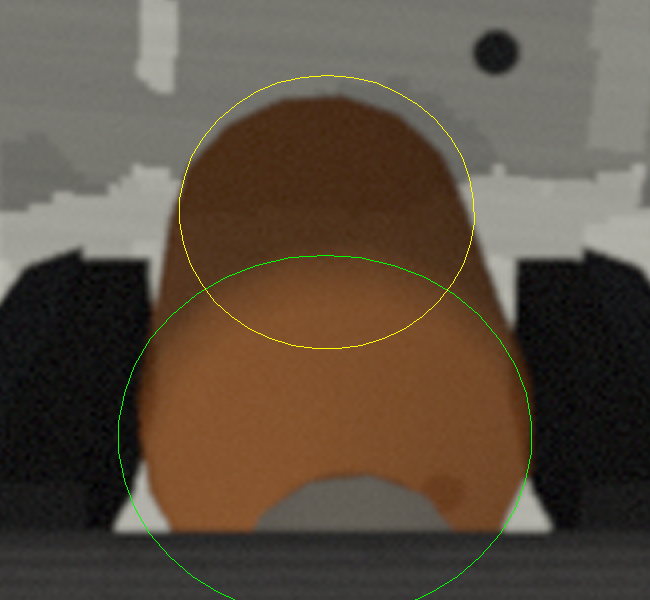

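View pics/w14b.png

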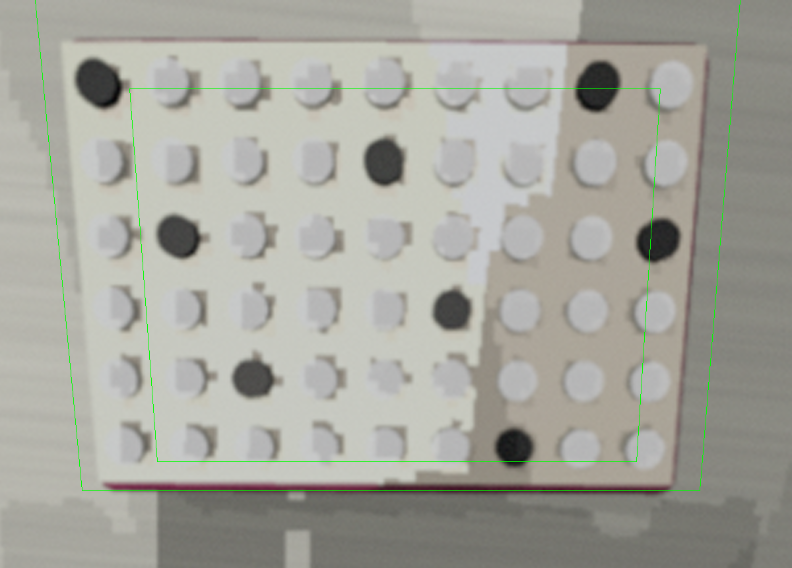

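Run:
```python
from wr import *
import pickle
d,Rt,s=snap("w15")
print(s["tool_pos"])
px=(np.array([(62,42),(707,44),(672,488),(102,486)])/.66+[650,0])/4
for z in (.052,.044):
    X=back(d,px,z,Rt)[:,:2];c=X.mean(0)
    e=[np.linalg.norm(X[i]-X[(i+1)%4])*1e3 for i in range(4)]
    # image up = -tool x ~ -X ; right=+Y
    f=X[2]+X[3]-X[0]-X[1]; print(z,c.round(4),np.round(e,1),"yaw",np.degrees(np.arctan2(f[1],f[0])).round(2), "r", (X[1]+X[2]-X[0]-X[3]).round(3))
```

```text
[ 0.61795255 -0.16910653  0.06606205]
0.052 [ 0.5301 -0.1809] [106.3  73.  106.   73. ] yaw 4.54 r [-0.017  0.212]
0.044 [ 0.5295 -0.1812] [111.2  76.4 110.9  76.4] yaw 4.54 r [-0.017  0.221]
```

Call:
send_rows([
  [[0, 0, 0, -0.36, 0.4, -0.23, 1], [0, 0, 0, 0, 0.5, 0, 1], [0, 0, 0, 0, 0.5, 0, 1], [0, 0, 0, 0, 0.3, 0, 1], [0, 0, 0, 0, 0.15, 0, 1]],
])

```text
clock: 22.82
tool_pos: [0.6098, -0.1752, 0.0274]
eef_rot: [-0.706, -0.028, 0.029, 0.707]
contact_force: [-0.1, -0.6, -2.7]
opening: 0.472
```

Call:
send_rows([
  [[0, 0, 0, 0, 0.05, 0, 1], [0, 0, 0, 0, 0, 0, 1], [0, 0, 0, 0, 0, 0, 1], [0, 0, 0, 0, 0, 0, 1], [0, 0, 0, 0, 0, 0, 1]],
])

```text
clock: 23.23
tool_pos: [0.6107, -0.1759, 0.0284]
eef_rot: [0.707, 0.029, -0.028, -0.707]
contact_force: [-0.8, -0.3, -2.2]
opening: 0.467
```

```bash
python3 go.py .6112 -.1743 .027 94.7
```

```text
t 23.23 p [ 0.6107 -0.1759  0.0284] jaw hd 94.62 open 0.467 down err [ 0.001 -0.     0.   ] F [-0.8 -0.3 -2.2] q [ 0.39  0.98 -0.33  1.65  0.51  0.6   1.42]
shift units (tool x,y,z) total: [0.03 0.07 0.08]
rot units total [ 0.   -0.02  0.01]  dyaw 0.1  shift units after rot: [0.03 0.07 0.08]
```

Call:
send_rows([
  [[0, 0, 0, 0.03, 0.05, 0.08, 1], [0, 0, 0, 0, 0.05, 0, 1], [0, 0, 0, 0, 0, 0, 1], [0, 0, 0, 0, 0, 0, 1], [0, 0, 0, 0, 0, 0, 1]],
])

```text
clock: 23.65
tool_pos: [0.6115, -0.1741, 0.0267]
eef_rot: [0.707, 0.029, -0.028, -0.707]
contact_force: [-0.9, -0.3, 5.5]
opening: 0.47
```

Call:
send_rows([
  [[0, 0, 0, 0, 0, 0, -1], [0, 0, 0, 0, 0, 0, -1], [0, 0, 0, 0, 0, 0, -1], [0, 0, 0, 0, 0, 0, -1], [0, 0, 0, 0, -0.2, 0, -1]],
])

```text
clock: 24.07
tool_pos: [0.61, -0.1741, 0.0292]
eef_rot: [-0.706, -0.028, 0.029, 0.707]
contact_force: [0.6, 0.4, 0.5]
opening: 0.826
```

Call:
send_rows([
  [[0, 0, 0, 0, -0.8, 0, -1], [0, 0, 0, 0, -1, 0, -1], [0, 0, 0, 0, -1, 0, -1], [0, 0, 0, 0, -1, 0, -1], [0, 0, 0, 0, -1, 0, -1]],
])

```text
clock: 24.48
tool_pos: [0.6106, -0.1741, 0.1271]
eef_rot: [-0.706, -0.028, 0.029, 0.707]
contact_force: [0.3, -0.7, -0.3]
opening: 1.004
```

```bash
python3 go.py .574 .357 .12 90
python3 - <<'E'
from wr import *
d,Rt,s=snap("w16")
im=draw(d,[(Y,circ(.6137,-.1741,.021,.0)),(G,circ(.6137,-.1741,.021,.06)+circ(.6137,-.1741,.009,.095)),(G,box(.528,-.181,4.6,.08,.115,.0,.052))],1,Rt)
cv2.imwrite("pics/w16.png",im)
E
```

```text
t 24.48 p [ 0.6106 -0.1741  0.1271] jaw hd 94.63 open 1.004 down err [-0.  0.  0.] F [ 0.3 -0.7 -0.3] q [ 0.42  0.85 -0.4   1.61  0.43  0.77  1.48]
shift units (tool x,y,z) total: [ 0.32  0.36 26.62]
rot units total [-0.    1.01 -0.  ]  dyaw -4.6  shift units after rot: [-1.83  0.35 26.56]
```

View pics/w16.png

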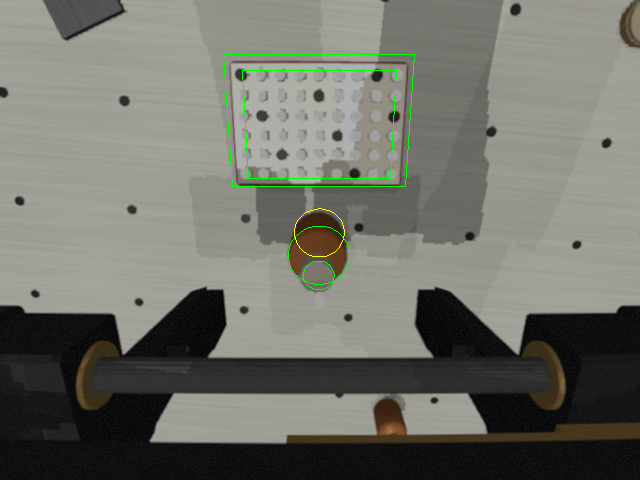

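Call:
send_rows([
  [[0, 0.6, 0, 0, 0, 1, -1], [0, 0.5, 0, 0, 0, 1, -1], [0, 0, 0, 0, 0, 1, -1], [0, 0, 0, 0, 0, 1, -1], [0, 0, 0, 0, 0, 1, -1]],
])

```text
clock: 24.95
tool_pos: [0.6088, -0.0734, 0.126]
eef_rot: [-0.707, 0.003, -0.003, 0.707]
contact_force: [0.9, 0.6, -0.2]
opening: 1.0
```

Call:
send_rows([
  [[0, 0, 0, 0, 0, 1, -1], [0, 0, 0, 0, 0, 1, -1], [0, 0, 0, 0, 0, 1, -1], [0, 0, 0, 0, 0, 1, -1], [0, 0, 0, 0, 0, 1, -1]],
])

```text
clock: 25.37
tool_pos: [0.6096, 0.0267, 0.126]
eef_rot: [-0.707, 0.003, -0.003, 0.707]
contact_force: [0.8, -0.3, -1.0]
opening: 0.999
```

Call:
send_rows([
  [[0, 0, 0, 0, 0, 1, -1], [0, 0, 0, 0, 0, 1, -1], [0, 0, 0, 0, 0, 1, -1], [0, 0, 0, 0, 0, 1, -1], [0, 0, 0, 0, 0, 1, -1]],
])

```text
clock: 25.78
tool_pos: [0.6103, 0.1267, 0.126]
eef_rot: [-0.707, 0.003, -0.003, 0.707]
contact_force: [1.2, -0.3, -0.3]
opening: 0.999
```

Call:
send_rows([
  [[0, 0, 0, -0.2, 0, 1, -1], [0, 0, 0, -0.2, 0, 1, -1], [0, 0, 0, -0.2, 0, 1, -1], [0, 0, 0, -0.2, 0, 1, -1], [0, 0, 0, -0.2, 0, 1, -1]],
])

```text
clock: 26.2
tool_pos: [0.5908, 0.2268, 0.1259]
eef_rot: [-0.707, 0.003, -0.003, 0.707]
contact_force: [0.2, -0.2, 0.2]
opening: 1.003
```

Call:
send_rows([
  [[0, 0, 0, -0.2, 0, 1, -1], [0, 0, 0, -0.2, 0, 1, -1], [0, 0, 0, -0.2, 0, 1, -1], [0, 0, 0, -0.2, 0, 1, -1], [0, 0, 0, 0, 0, 1, -1]],
])

```text
clock: 26.62
tool_pos: [0.5747, 0.3271, 0.1259]
eef_rot: [0.707, -0.003, 0.002, -0.707]
contact_force: [-0.4, 0.8, -0.6]
opening: 0.997
```

Call:
send_rows([
  [[0, 0, 0, 0, 0, 1, -1], [0, 0, 0, 0, 0.5, 0.6, -1], [0, 0, 0, 0, 0.5, 0, -1], [0, 0, 0, 0, 0, 0, -1], [0, 0, 0, 0, 0, 0, -1]],
])

```text
clock: 27.03
tool_pos: [0.5758, 0.3552, 0.1043]
eef_rot: [0.708, -0.004, 0.002, -0.706]
contact_force: [0.3, 0.0, -0.1]
opening: 0.997
```

```bash
python3 go.py .574 .357 .0 89.4
python3 - <<'E'
from wr import *
d,Rt,s=snap("w17")
im=draw(d,[(G,box(.574,.357,-.6,.07,.046,.0,.04))],1,Rt)
cv2.imwrite("pics/w17.png",im)
E
```

```text
t 27.03 p [0.5758 0.3552 0.1043] jaw hd 89.51 open 0.997 down err [-0.002 -0.004  0.   ] F [ 0.3  0.  -0.1] q [-0.48  0.91 -0.28  1.48  0.32  0.79  0.68]
shift units (tool x,y,z) total: [-0.08  5.21  0.11]
rot units total [ 0.05  0.02 -0.03]  dyaw -0.1  shift units after rot: [-0.09  5.21  0.09]
```

View pics/w17.png

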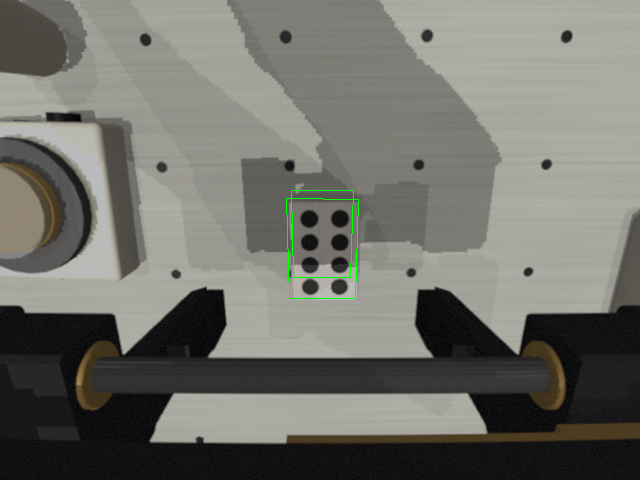

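Call:
send_rows([
  [[0, 0, 0, -0.06, 1, 0.06, -1], [0, 0, 0, 0, 1, 0, -1], [0, 0, 0, 0, 1, 0, -1], [0, 0, 0, 0, 1, 0, -1], [0, 0, 0, 0, 1, 0, -1]],
])

```text
clock: 27.5
tool_pos: [0.576, 0.3574, 0.0056]
eef_rot: [0.707, -0.003, 0.004, -0.707]
contact_force: [-0.8, 0.7, 0.5]
opening: 1.0
```

Call:
send_rows([
  [[0, 0, 0, 0, 0.4, 0, -1], [0, 0, 0, 0, 0, 0, 1], [0, 0, 0, 0, 0, 0, 1], [0, 0, 0, 0, 0, 0, 1], [0, 0, 0, 0, 0, 0, 1]],
], force=40)

```text
clock: 27.92
tool_pos: [0.5761, 0.3596, -0.0004]
eef_rot: [-0.707, 0.002, -0.004, 0.708]
contact_force: [0.3, -0.4, -0.5]
opening: 0.723
```

Call:
send_rows([
  [[0, 0, 0, 0, 0, 0, 1], [0, 0, 0, 0, 0, 0, 1], [0, 0, 0, 0, 0, 0, 1], [0, 0, 0, 0, 0, 0, 1], [0, 0, 0, 0, 0, 0, 1]],
])

```text
clock: 28.33
tool_pos: [0.5753, 0.3588, -0.0013]
eef_rot: [0.707, -0.002, 0.003, -0.707]
contact_force: [-0.3, -2.3, 5.4]
opening: 0.519
```

```bash
python3 go.py .5348 -.0112 -.006 2
python3 - <<'E'
from wr import *
d,Rt,s=snap("w18");p=s["tool_pos"]
im=draw(d,[(G,box(p[0],p[1],-.6,.07,.046,.0,.04))],1,Rt)
cv2.imwrite("pics/w18.png",im)
E
```

```text
t 28.33 p [ 0.5753  0.3588 -0.0013] jaw hd 89.57 open 0.519 down err [ 0.001 -0.001  0.   ] F [-0.3 -2.3  5.4] q [-0.51  1.06 -0.24  1.51  0.36  0.62  0.64]
shift units (tool x,y,z) total: [ -1.89   0.24 -18.51]
rot units total [-0.00e+00  1.91e+01  1.00e-02]  dyaw -87.6  shift units after rot: [18.42  0.23 -2.67]
```

View pics/w18.png

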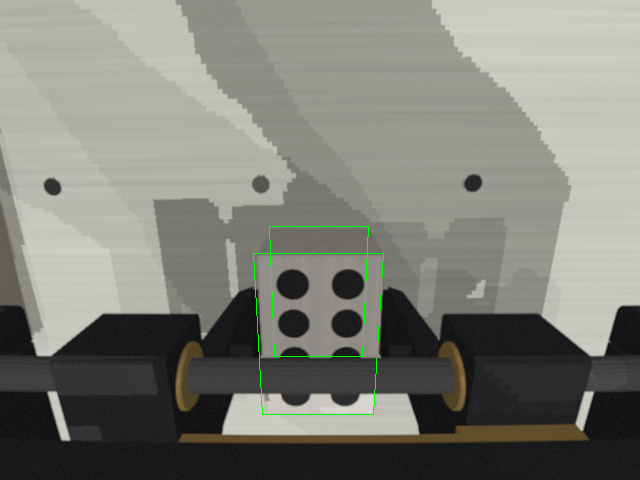

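Block is gripped and centred (overlay fits its top at (318,333)). Lifting, then turning about −91.5° on the way to the midpoint.

Call:
send_rows([
  [[0, 0, 0, 0, -0.5, 0, 1], [0, 0, 0, 0, -1, 0, 1], [0, 0, 0, 0, -1, 0, 1], [0, 0, 0, 0, -1, 0, 1], [0, 0, 0, 0, -1, 0, 1]],
])

```text
clock: 28.8
tool_pos: [0.5743, 0.3592, 0.0886]
eef_rot: [0.707, -0.003, 0.002, -0.707]
contact_force: [0.7, 0.1, -3.1]
opening: 0.518
```

Call:
send_rows([
  [[0, 1, 0, 0.1, -0.3, -0.9, 1], [0, 1, 0, 0.1, 0, -0.9, 1], [0, 1, 0, 0.1, 0, -0.9, 1], [0, 1, 0, 0.1, 0, -0.9, 1], [0, 1, 0, 0.1, 0, -0.9, 1]],
])

```text
clock: 29.22
tool_pos: [0.5696, 0.2685, 0.094]
eef_rot: [-0.692, 0.145, -0.144, 0.692]
contact_force: [-0.5, -0.3, -3.2]
opening: 0.517
```

Call:
send_rows([
  [[0, 1, 0, 0.3, 0, -0.8, 1], [0, 1, 0, 0.4, 0, -0.8, 1], [0, 1, 0, 0.4, 0, -0.8, 1], [0, 1, 0, 0.5, 0, -0.8, 1], [0, 1, 0, 0.5, 0, -0.8, 1]],
])

```text
clock: 29.63
tool_pos: [0.5617, 0.1788, 0.094]
eef_rot: [-0.65, 0.279, -0.279, 0.65]
contact_force: [0.6, -0.5, -4.0]
opening: 0.519
```

```bash
python3 go.py .5348 -.0112 .06 -2.1
```

```text
t 29.63 p [0.5617 0.1788 0.094 ] jaw hd 43.54 open 0.519 down err [-0.     0.001  0.   ] F [ 0.6 -0.5 -4. ] q [-0.34  0.82 -0.08  1.79  0.12  0.54  0.26]
shift units (tool x,y,z) total: [ 5.96  1.7  -7.52]
rot units total [-0.    9.96 -0.01]  dyaw -45.6  shift units after rot: [ 9.54  1.7  -1.  ]
```

Call:
send_rows([
  [[0, 1, 0, 0.6, 0, -0.7, 1], [0, 1, 0, 0.7, 0, -0.7, 1], [0, 1, 0, 0.7, 0, -0.6, 1], [0, 1, 0, 0.8, 0, -0.6, 1], [0, 1, 0, 0.8, 0, -0.5, 1]],
])

```text
clock: 30.05
tool_pos: [0.5512, 0.0837, 0.0941]
eef_rot: [-0.581, 0.403, -0.402, 0.582]
contact_force: [-0.4, -0.1, -3.6]
opening: 0.517
```

Call:
send_rows([
  [[0, 1, 0, 0.9, 0, -0.4, 1], [0, 1, 0, 0.9, 0, -0.4, 1], [0, 1, 0, 0.9, 0, -0.3, 1], [0, 1, 0, 0.9, 0, -0.2, 1], [0, 0.95, 0, 0.9, 0, -0.1, 1]],
])

```text
clock: 30.47
tool_pos: [0.5423, -0.0105, 0.0941]
eef_rot: [-0.491, 0.509, -0.509, 0.491]
contact_force: [-0.2, 0.5, -3.4]
opening: 0.518
```

Call:
send_rows([
  [[0, 0, 0, 0, 0.5, 0, 1], [0, 0, 0, 0, 0.5, 0, 1], [0, 0, 0, 0, 0.3, 0, 1], [0, 0, 0, 0, 0, 0, 1], [0, 0, 0, 0, 0, 0, 1]],
])

```text
clock: 30.88
tool_pos: [0.5422, -0.0086, 0.0672]
eef_rot: [-0.493, 0.508, -0.507, 0.492]
contact_force: [0.7, -0.3, -3.3]
opening: 0.522
```

```bash
python3 go.py .5348 -.0112 -.001 -2.1
```

```text
t 30.88 p [ 0.5422 -0.0086  0.0672] jaw hd -1.72 open 0.522 down err [-0.002  0.001  0.   ] F [ 0.7 -0.3 -3.3] q [-0.1   0.83  0.05  1.94 -0.11  0.37  0.01]
shift units (tool x,y,z) total: [ 0.15  3.41 -0.36]
rot units total [ 0.02  0.08 -0.01]  dyaw -0.4  shift units after rot: [ 0.14  3.41 -0.37]
```

Call:
send_rows([
  [[0, 0.08, 0, 0.14, 0.8, -0.37, 1], [0, 0, 0, 0, 0.9, 0, 1], [0, 0, 0, 0, 0.8, 0, 1], [0, 0, 0, 0, 0.4, 0, 1], [0, 0, 0, 0, 0.2, 0, 1]],
])

```text
clock: 31.3
tool_pos: [0.535, -0.012, 0.0051]
eef_rot: [-0.491, 0.51, -0.509, 0.49]
contact_force: [-0.2, 0.6, -2.7]
opening: 0.518
```

Call:
send_rows([
  [[0, 0, 0, 0, 0.1, 0, 1], [0, 0, 0, 0, 0, 0, 1], [0, 0, 0, 0, 0, 0, 1], [0, 0, 0, 0, 0, 0, 1], [0, 0, 0, 0, 0, 0, 1]],
])

```text
clock: 31.72
tool_pos: [0.5356, -0.0128, 0.0046]
eef_rot: [0.49, -0.509, 0.51, -0.49]
contact_force: [0.8, 0.6, -3.3]
opening: 0.519
```

```bash
python3 go.py .5348 -.0112 -.001 -2.1
```

```text
t 31.72 p [ 0.5356 -0.0128  0.0046] jaw hd -2.23 open 0.519 down err [0.001 0.    0.   ] F [ 0.8  0.6 -3.3] q [-0.08  0.94  0.03  1.97 -0.12  0.23  0.01]
shift units (tool x,y,z) total: [-0.08  0.28 -0.05]
rot units total [-0.01 -0.03 -0.  ]  dyaw 0.1  shift units after rot: [-0.08  0.28 -0.04]
```

Call:
send_rows([
  [[0, -0.03, 0, -0.08, 0.1, -0.05, 1], [0, 0, 0, 0, 0.1, 0, 1], [0, 0, 0, 0, 0.08, 0, 1], [0, 0, 0, 0, 0, 0, 1], [0, 0, 0, 0, 0, 0, 1]],
])

```text
clock: 32.13
tool_pos: [0.5341, -0.0109, -0.0014]
eef_rot: [-0.491, 0.509, -0.509, 0.491]
contact_force: [-0.6, 1.3, 2.5]
opening: 0.517
```

```bash
python3 go.py .5348 -.0112 -.001 -2.1
```

```text
t 32.13 p [ 0.5341 -0.0109 -0.0014] jaw hd -2.09 open 0.517 down err [-0.  0.  0.] F [-0.6  1.3  2.5] q [-0.08  0.95  0.03  1.98 -0.12  0.22  0.01]
shift units (tool x,y,z) total: [ 0.02 -0.02  0.03]
rot units total [ 0.  0. -0.]  dyaw -0.0  shift units after rot: [ 0.02 -0.02  0.03]
```

Call:
send_rows([
  [[0, 0, 0, 0, 0, 0, -1], [0, 0, 0, 0, 0, 0, -1], [0, 0, 0, 0, 0, 0, -1], [0, 0, 0, 0, 0, 0, -1], [0, 0, 0, 0, -0.2, 0, -1]],
])

```text
clock: 32.55
tool_pos: [0.5339, -0.0112, 0.002]
eef_rot: [-0.491, 0.509, -0.509, 0.491]
contact_force: [0.0, 0.9, 0.3]
opening: 0.872
```

Call:
send_rows([
  [[0, 0, 0, 0, -0.8, 0, -1], [0, 0, 0, 0, -1, 0, -1], [0, 0, 0, 0, -1, 0, -1], [0, 0, 0, 0, -1, 0, -1], [0, 0, 0, 0, -1, 0, -1]],
])

```text
clock: 32.97
tool_pos: [0.534, -0.0112, 0.0996]
eef_rot: [-0.491, 0.509, -0.509, 0.491]
contact_force: [0.4, 0.3, -0.4]
opening: 1.0
```

```bash
python3 go.py .4346 -.3656 .1 -2.1
python3 - <<'E'
from wr import *
d,Rt,s=snap("w19")
im=draw(d,[(G,box(.5341,-.0109,-2.1,.046,.07,.0,.04)),(G,box(.541,.1588,-2.5,.11,.11,.0,.032))],1,Rt)
cv2.imwrite("pics/w19.png",im)
E
```

```text
t 32.97 p [ 0.534  -0.0112  0.0996] jaw hd -2.1 open 1.0 down err [-0.  0.  0.] F [ 0.4  0.3 -0.4] q [-0.1   0.77  0.06  1.95 -0.11  0.42  0.01]
shift units (tool x,y,z) total: [17.89 -0.02 -4.32]
rot units total [ 0. -0. -0.]  dyaw 0.0  shift units after rot: [17.89 -0.02 -4.32]
```

View pics/w19.png

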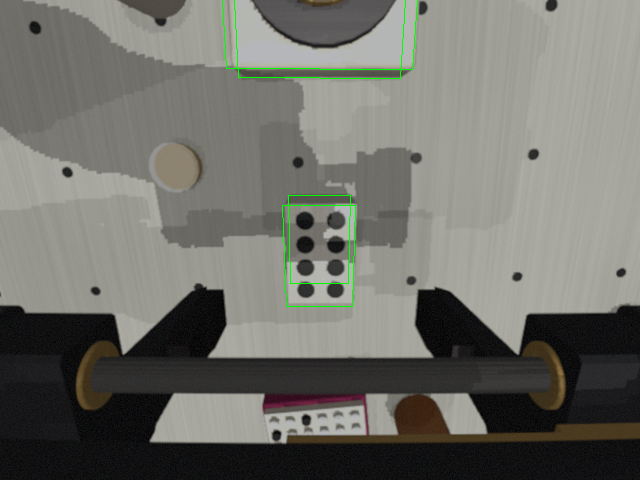

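Call:
send_rows([
  [[0, 0, 0, 1, 0, -0.2, -1], [0, 0, 0, 1, 0, -0.2, -1], [0, 0, 0, 1, 0, -0.2, -1], [0, 0, 0, 1, 0, -0.2, -1], [0, 0, 0, 1, 0, -0.2, -1]],
])

```text
clock: 33.43
tool_pos: [0.5102, -0.1113, 0.0985]
eef_rot: [0.491, -0.509, 0.509, -0.491]
contact_force: [0.4, -0.2, 0.0]
opening: 1.001
```

Call:
send_rows([
  [[0, 0, 0, 1, 0, -0.3, -1], [0, 0, 0, 1, 0, -0.3, -1], [0, 0, 0, 1, 0, -0.3, -1], [0, 0, 0, 1, 0, -0.3, -1], [0, 0, 0, 1, 0, -0.3, -1]],
])

```text
clock: 33.85
tool_pos: [0.4765, -0.2102, 0.0984]
eef_rot: [0.491, -0.509, 0.509, -0.491]
contact_force: [-0.1, 0.2, 0.5]
opening: 1.001
```

Call:
send_rows([
  [[0, 0, 0, 1, 0, -0.2, -1], [0, 0, 0, 1, 0, -0.2, -1], [0, 0, 0, 1, 0, -0.2, -1], [0, 0, 0, 1, 0, -0.2, -1], [0, 0, 0, 1, 0, -0.2, -1]],
])

```text
clock: 34.27
tool_pos: [0.4528, -0.3094, 0.0984]
eef_rot: [-0.491, 0.509, -0.509, 0.491]
contact_force: [-0.7, -0.2, 0.4]
opening: 0.997
```

Call:
send_rows([
  [[0, 0, 0, 1, 0, -0.3, -1], [0, 0, 0, 1, 0, -0.3, -1], [0, 0, 0, 0.9, 0, -0.2, -1], [0, 0, 0, 0, 0, 0, -1], [0, 0, 0, 0, 0, 0, -1]],
])

```text
clock: 34.68
tool_pos: [0.4346, -0.3664, 0.0983]
eef_rot: [-0.49, 0.51, -0.51, 0.49]
contact_force: [-0.4, -0.2, -0.3]
opening: 1.002
```

```bash
python3 go.py .4346 -.3656 .0 -2.1
python3 - <<'E'
from wr import *
d,Rt,s=snap("w20")
im=draw(d,[(G,box(.4355,-.3642,26,.074,.05,0,.005)),(Y,circ(.4346,-.3656,.009,.028))],2,Rt)
cv2.imwrite("pics/w20.png",im[250:780,300:1000])
E
```

```text
t 34.68 p [ 0.4346 -0.3664  0.0983] jaw hd -2.23 open 1.002 down err [-0. -0.  0.] F [-0.4 -0.2 -0.3] q [ 0.64  0.8  -0.04  1.85  0.07  0.5   0.52]
shift units (tool x,y,z) total: [-0.04  4.91 -0.  ]
rot units total [ 0.   -0.03  0.  ]  dyaw 0.1  shift units after rot: [-0.04  4.91 -0.  ]
```

View pics/w20.png

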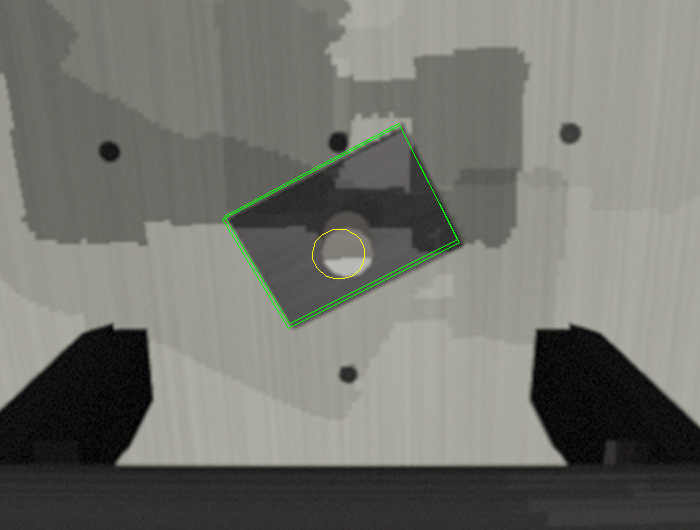

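Call:
send_rows([
  [[0, 0, 0, -0.08, 1, 0.1, -1], [0, 0, 0, 0, 1, 0, -1], [0, 0, 0, 0, 1, 0, -1], [0, 0, 0, 0, 1, 0, -1], [0, 0, 0, 0, 0.8, 0, 0]],
])

```text
clock: 35.15
tool_pos: [0.438, -0.3616, 0.0011]
eef_rot: [-0.491, 0.509, -0.508, 0.492]
contact_force: [0.2, -0.1, 0.6]
opening: 0.947
```

Call:
send_rows([
  [[0, 0, 0, 0, 0.2, 0, 0], [0, 0, 0, 0, 0.05, 0, 0], [0, 0, 0, 0, 0, 0, 0], [0, 0, 0, 0, 0, 0, 0], [0, 0, 0, 0, 0, 0, 0]],
], force=25)

```text
clock: 35.57
tool_pos: [0.438, -0.3645, -0.0015]
eef_rot: [0.491, -0.508, 0.51, -0.491]
contact_force: [0.1, -0.4, -0.2]
opening: 0.57
```

```bash
python3 go.py .4366 -.3647 -.0045 -2.1
python3 - <<'E'
from wr import *
d,Rt,s=snap("w21");p=s["tool_pos"]
im=draw(d,[(G,box(p[0],p[1],26,.074,.05,0,.005)),(Y,circ(p[0],p[1],.009,.028))],1,Rt)
cv2.imwrite("pics/w21.png",im)
E
```

```text
t 35.57 p [ 0.438  -0.3645 -0.0015] jaw hd -2.08 open 0.57 down err [ 0.002 -0.001  0.   ] F [ 0.1 -0.4 -0.2] q [ 0.63  0.97 -0.03  1.87  0.08  0.3   0.5 ]
shift units (tool x,y,z) total: [ 0.01  0.15 -0.07]
rot units total [-0.02  0.    0.01]  dyaw -0.0  shift units after rot: [ 0.01  0.15 -0.07]
```

View pics/w21.png

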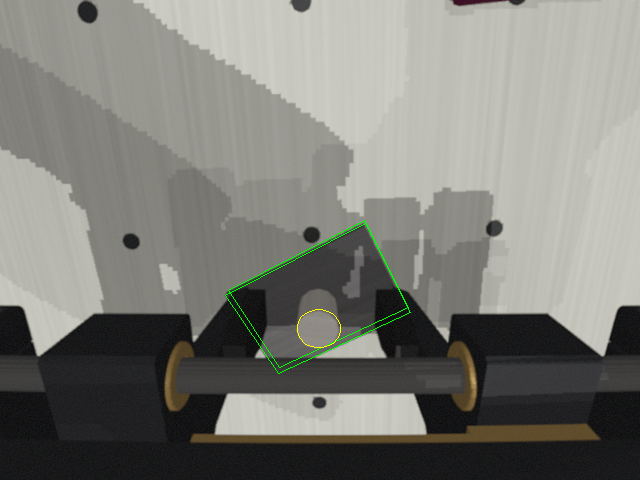

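Call:
send_rows([
  [[0, 0, 0, 0, 0.1, -0.05, 1], [0, 0, 0, 0, 0, 0, 1], [0, 0, 0, 0, 0, 0, 1], [0, 0, 0, 0, 0, 0, 1], [0, 0, 0, 0, 0, 0, 1]],
])

```text
clock: 36.03
tool_pos: [0.4363, -0.3643, -0.0045]
eef_rot: [0.491, -0.509, 0.509, -0.491]
contact_force: [-0.4, -0.2, 1.1]
opening: 0.193
```

Call:
send_rows([
  [[0, 0, 0, 0, 0, 0, 1], [0, 0, 0, 0, 0, 0, 1], [0, 0, 0, 0, 0, 0, 1], [0, 0, 0, 0, 0, 0, 1], [0, 0, 0, 0, 0, 0, 1]],
])

```text
clock: 36.45
tool_pos: [0.4363, -0.3643, -0.0045]
eef_rot: [0.491, -0.509, 0.509, -0.491]
contact_force: [-0.2, 0.2, 0.8]
opening: 0.195
```

```bash
python3 go.py .5341 -.0110 .04 59.8
python3 - <<'E'
from wr import *
d,Rt,s=snap("w22");p=s["tool_pos"]
im=draw(d,[(G,box(p[0],p[1],26,.074,.05,0,.005))],2,Rt)
cv2.imwrite("pics/w22.png",im[400:880,350:950])
E
```

```text
t 36.45 p [ 0.4363 -0.3643 -0.0045] jaw hd -2.1 open 0.195 down err [ 0. -0.  0.] F [-0.2  0.2  0.8] q [ 0.63  0.97 -0.03  1.87  0.08  0.3   0.5 ]
shift units (tool x,y,z) total: [-17.83  -2.23   4.24]
rot units total [ -0.  -13.5   0. ]  dyaw 61.9  shift units after rot: [-4.66 -2.23 17.72]
```

View pics/w22.png

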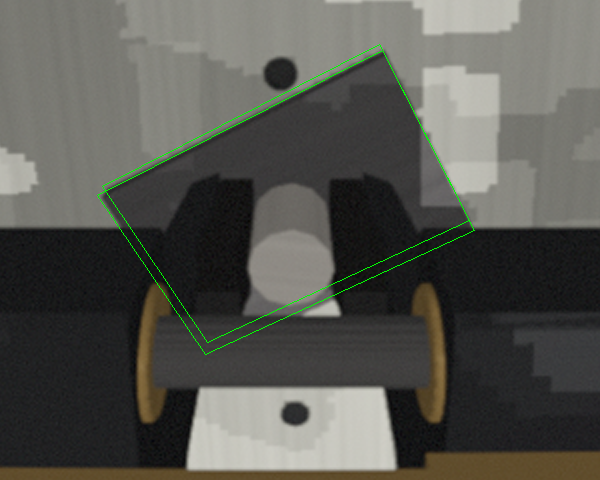

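Run:
```python
from wr import *
d,Rt,s=snap("w23");p=np.array(s["tool_pos"])
g=cv2.cvtColor(d["img"],cv2.COLOR_RGB2GRAY).astype(float)
# long-edge (image top-left) & right short edge: sample normals around predicted model lines and find darkest->bright step subpixel
from scipy.ndimage import map_coordinates
c=box(p[0],p[1],26,.074,.05,0,.005)[1]
def edge(A,B,f0,f1,out):
    pts=[]
    for f in np.linspace(f0,f1,25):
        X=A+(B-A)*f
        off=np.linspace(-.004,.004,41)
        Q=np.array([X+out*o for o in off]);u=proj(d,Q,Rt)
        v=map_coordinates(g,[u[:,1],u[:,0]],order=1);gr=np.gradient(v)
        k=np.argmax(gr); pts.append((f,off[k]*1e3,gr[k]))
    return np.array(pts)
n=lambda v:v/np.linalg.norm(v)
for i in range(4):
    A,B=c[i],c[i+1];out=n((A+B)/2-np.array([p[0],p[1],.005]))
    r=edge(A,B,.1,.9,out); L=np.linalg.norm(B-A)*1e3
    m=r[:,2]>6
    print(i,"out",out.round(2),proj(d,[A,B],Rt).round(0).tolist(),"n",m.sum(), "med off mm",np.median(r[m,1]).round(2) if m.sum() else None)
    if m.sum()>6:
        x=(r[m,0]-.5)*L; y=r[m,1]; k=np.abs(y-np.median(y))<1.0
        a=np.polyfit(x[k],y[k],1); print("  slope deg",np.degrees(a[0]).round(2),"off",a[1].round(2),k.sum())
```

```text
0 out [0.9  0.44 0.  ] [[366.0, 225.0], [412.0, 315.0]] n 24 med off mm 0.2
  slope deg -0.41 off 0.19 23
1 out [ 0.44 -0.9   0.  ] [[412.0, 315.0], [277.0, 377.0]] n 3 med off mm 0.8
2 out [-0.9  -0.44  0.  ] [[277.0, 377.0], [223.0, 297.0]] n 8 med off mm -0.4
  slope deg 0.28 off -0.54 7
3 out [-0.44  0.9   0.  ] [[223.0, 297.0], [366.0, 225.0]] n 25 med off mm 0.0
  slope deg -0.45 off 0.1 25
```

Cover gripped by its knob; edge fits show it centred on the TCP to 0.5 mm with yaw 25.6°. Lifting and turning +62.3° in transit.

Call:
send_rows([
  [[0, 0, 0, 0, -0.5, 0, 1], [0, 0, 0, 0, -1, 0, 1], [0, 0, 0, 0, -1, 0, 1], [0, 0, 0, 0, -1, 0, 1], [0, 0, 0, 0, -1, 0, 1]],
])

```text
clock: 36.97
tool_pos: [0.436, -0.364, 0.0867]
eef_rot: [-0.491, 0.509, -0.509, 0.491]
contact_force: [-0.5, -0.3, 0.3]
opening: 0.191
```

Call:
send_rows([
  [[0, -1, 0, -0.9, 0, 0.3, 1], [0, -1, 0, -0.9, 0, 0.3, 1], [0, -1, 0, -0.9, 0, 0.4, 1], [0, -1, 0, -0.9, 0, 0.5, 1], [0, -1, 0, -0.9, 0, 0.6, 1]],
])

```text
clock: 37.38
tool_pos: [0.4663, -0.2656, 0.0845]
eef_rot: [-0.584, 0.4, -0.398, 0.584]
contact_force: [0.4, 0.5, -1.2]
opening: 0.194
```

Call:
send_rows([
  [[0, -1, 0, -0.8, 0, 0.7, 1], [0, -1, 0, -0.8, 0, 0.7, 1], [0, -1, 0, -0.7, 0, 0.8, 1], [0, -1, 0, -0.6, 0, 0.8, 1], [0, -1, 0, -0.5, 0, 0.8, 1]],
])

```text
clock: 37.8
tool_pos: [0.4985, -0.1675, 0.0845]
eef_rot: [-0.651, 0.275, -0.273, 0.652]
contact_force: [0.3, -0.4, -0.7]
opening: 0.196
```

```bash
python3 go.py .5341 -.0110 .08 60.2
```

```text
t 37.8 p [ 0.4985 -0.1675  0.0845] jaw hd 44.35 open 0.196 down err [-0.002  0.003  0.   ] F [ 0.3 -0.4 -0.7] q [ 0.34  0.79 -0.17  1.98  0.3   0.4   0.71]
shift units (tool x,y,z) total: [-4.35  0.24  6.74]
rot units total [-0.01 -3.46 -0.04]  dyaw 15.9  shift units after rot: [-2.34  0.22  7.68]
```

Call:
send_rows([
  [[0, -1, 0, -0.5, 0, 0.85, 1], [0, -1, 0, -0.4, 0, 0.9, 1], [0, -1, 0, -0.35, 0, 0.95, 1], [0, -0.5, 0, -0.3, 0, 0.95, 1], [0, 0, 0, -0.3, 0, 0.95, 1]],
])

```text
clock: 38.22
tool_pos: [0.5248, -0.0724, 0.0844]
eef_rot: [-0.683, 0.183, -0.181, 0.684]
contact_force: [0.6, -0.3, -0.9]
opening: 0.193
```

Call:
send_rows([
  [[0, 0, 0, -0.3, 0, 0.95, 1], [0, 0, 0, -0.3, 0, 0.9, 1], [0, 0, 0, -0.2, 0, 0.6, 1], [0, 0, 0, 0, 0, 0.2, 1], [0, 0, 0, 0, 0, 0, 1]],
])

```text
clock: 38.63
tool_pos: [0.5383, -0.02, 0.085]
eef_rot: [-0.683, 0.183, -0.182, 0.683]
contact_force: [-0.2, -0.2, -1.3]
opening: 0.193
```

Call:
send_rows([
  [[0, 0, 0, 0, 0, 0, 1], [0, 0, 0, 0, 0, 0, 1], [0, 0, 0, 0, 0, 0, 1], [0, 0, 0, 0, 0, 0, 1], [0, 0, 0, 0, 0, 0, 1]],
])

```text
clock: 39.05
tool_pos: [0.5385, -0.0229, 0.0854]
eef_rot: [0.683, -0.185, 0.185, -0.682]
contact_force: [0.2, -0.0, -0.6]
opening: 0.195
```

```bash
python3 go.py .5341 -.0110 .0355 60.2;  python3 - <<'E'
from wr import *
d,Rt,s=snap("w24");p=s["tool_pos"];b=p[2]+.0045
im=draw(d,[(G,box(.5341,-.0110,87.9,.07,.046,.04,.04)),(Y,box(p[0],p[1],87.7,.074,.05,b,b))],1,Rt)
cv2.imwrite("pics/w24.png",im)
E
```

```text
t 39.05 p [ 0.5385 -0.0229  0.0854] jaw hd 59.72 open 0.195 down err [-0. -0.  0.] F [ 0.2 -0.  -0.6] q [ 0.07  0.8  -0.2   1.94  0.34  0.44  0.67]
shift units (tool x,y,z) total: [-0.49  2.5   0.41]
rot units total [ 0.   -0.11  0.  ]  dyaw 0.5  shift units after rot: [-0.49  2.5   0.41]
```

View pics/w24.png

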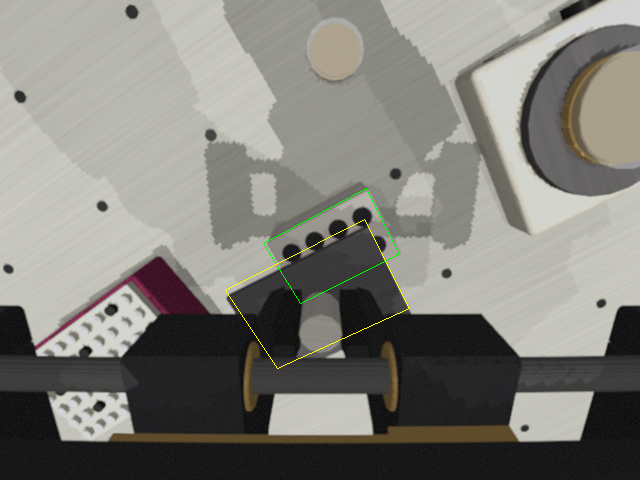

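Call:
send_rows([
  [[0, -0.11, 0, -0.25, 0.3, 0.2, 1], [0, 0, 0, -0.24, 0.5, 0.2, 1], [0, 0, 0, 0, 0.6, 0, 1], [0, 0, 0, 0, 0.4, 0, 1], [0, 0, 0, 0, 0.1, 0, 1]],
])

```text
clock: 39.52
tool_pos: [0.5331, -0.0099, 0.0459]
eef_rot: [0.684, -0.182, 0.18, -0.683]
contact_force: [-0.1, 0.1, -0.5]
opening: 0.193
```

Call:
send_rows([
  [[0, 0, 0, 0, 0, 0, 1], [0, 0, 0, 0, 0, 0, 1], [0, 0, 0, 0, 0, 0, 1], [0, 0, 0, 0, 0, 0, 1], [0, 0, 0, 0, 0, 0, 1]],
])

```text
clock: 39.93
tool_pos: [0.5344, -0.0103, 0.0478]
eef_rot: [-0.683, 0.181, -0.182, 0.684]
contact_force: [1.4, 0.5, -1.1]
opening: 0.193
```

```bash
python3 go.py .5341 -.0110 .0355 60.2;  python3 - <<'E'
from wr import *
d,Rt,s=snap("w25");p=s["tool_pos"];b=p[2]+.0045
im=draw(d,[(G,box(.5341,-.0110,87.9,.07,.046,0,.04)),(Y,box(p[0],p[1],87.9,.074,.05,b,b+.005))],2,Rt)
cv2.imwrite("pics/w25.png",im[380:880,300:1000])
E
```

```text
t 39.93 p [ 0.5344 -0.0103  0.0478] jaw hd 60.27 open 0.193 down err [0.001 0.    0.   ] F [ 1.4  0.5 -1.1] q [ 0.03  0.86 -0.16  1.97  0.36  0.34  0.64]
shift units (tool x,y,z) total: [ 0.    0.62 -0.04]
rot units total [-0.01  0.02  0.01]  dyaw -0.1  shift units after rot: [ 0.    0.62 -0.04]
```

View pics/w25.png

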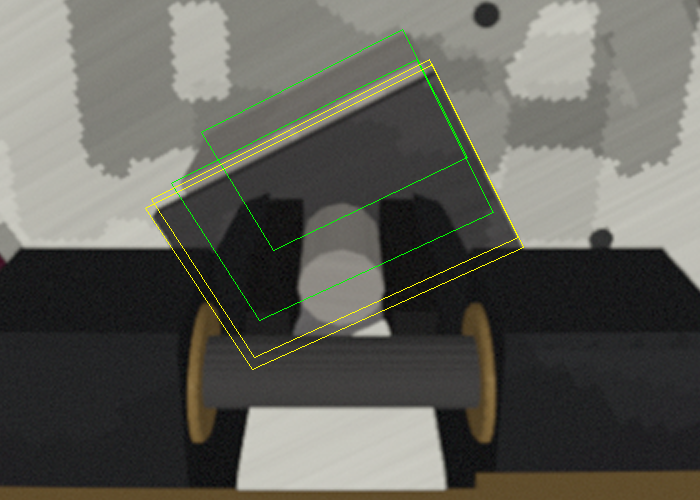

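```bash
cat > ef.py <<'E'
from wr import *
from scipy.ndimage import map_coordinates
def fit(d,Rt,cx,cy,yaw,z,lx,ly,thr=6,rng=.005,sign=1):
    g=cv2.cvtColor(d["img"],cv2.COLOR_RGB2GRAY).astype(float)
    c=box(cx,cy,yaw,lx,ly,z,z)[1]
    n=lambda v:v/np.linalg.norm(v)
    for i in range(4):
        A,B=c[i],c[i+1];out=n((A+B)/2-np.array([cx,cy,z]));L=np.linalg.norm(B-A)*1e3
        r=[]
        for f in np.linspace(.08,.92,29):
            off=np.linspace(-rng,rng,61);u=proj(d,[A+(B-A)*f+out*o for o in off],Rt)
            v=map_coordinates(g,[u[:,1],u[:,0]],order=1);gr=np.gradient(v)*sign;k=np.argmax(gr);r.append((f,off[k]*1e3,gr[k]))
        r=np.array(r);m=r[:,2]>thr*.3
        x=(r[m,0]-.5)*L;y=r[m,1]
        if m.sum()<6: print(i,"few");continue
        k=np.abs(y-np.median(y))<.8
        a=np.polyfit(x[k],y[k],1) if k.sum()>4 else (0,0)
        print(i,"out",out[:2].round(2),"off mm",round(a[1],2),"slope",round(np.degrees(a[0]),2),"n",k.sum(),"g",r[m,2].mean().round(1))
E
python3 - <<'E'
from ef import *
d,Rt,s=snap("w26");p=s["tool_pos"]; print(p)
for z in (p[2]+.0095,p[2]+.0045): fit(d,Rt,p[0],p[1],87.9,z,.074,.05)
im=cv2.resize(d["img"][190:330,220:420,::-1],None,fx=4,fy=4,interpolation=cv2.INTER_CUBIC);cv2.imwrite("pics/w26z.png",im)
E
```

```text
[ 0.53440174 -0.01032111  0.04778277]
0 out [0.04 1.  ] off mm -0.26 slope -0.03 n 29 g 13.6
1 out [ 1.   -0.04] off mm 2.53 slope -1.3 n 7 g 4.8
2 out [-0.04 -1.  ] off mm -0.36 slope 0.52 n 14 g 8.0
3 out [-1.    0.04] off mm -1.3 slope 0.04 n 29 g 14.8
0 out [0.04 1.  ] off mm -0.21 slope -0.13 n 29 g 12.9
1 out [ 1.   -0.04] off mm 0 slope 0.0 n 4 g 3.9
2 out [-0.04 -1.  ] off mm 2.09 slope 0.18 n 12 g 7.6
3 out [-1.    0.04] off mm -2.73 slope 0.02 n 29 g 14.2
```

View pics/w26z.png

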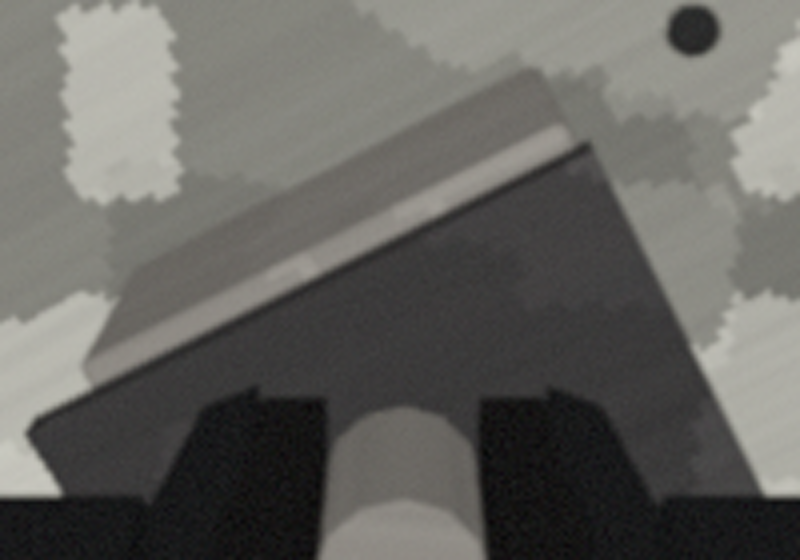

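Run:
```python
from ef import *
d,Rt,s=snap("w27");p=s["tool_pos"]; print(p)
fit(d,Rt,.5341,-.0110,87.9,.04,.07,.046,sign=-1,rng=.003)
```

```text
[ 0.53432375 -0.01029684  0.04768329]
0 few
1 few
2 few
3 out [-1.    0.04] off mm -0.67 slope -0.05 n 29 g 3.3
```

Call:
send_rows([
  [[0, 0, 0, 0, 0.3, -0.03, 1], [0, 0, 0, 0, 0.2, 0, 1], [0, 0, 0, 0, 0, 0, 1], [0, 0, 0, 0, 0, 0, 1], [0, 0, 0, 0, 0, 0, 1]],
])

```text
clock: 40.5
tool_pos: [0.5337, -0.0107, 0.0372]
eef_rot: [0.683, -0.181, 0.181, -0.683]
contact_force: [0.1, 0.8, -0.9]
opening: 0.194
```

Call:
send_rows([
  [[0, 0, 0, 0, 0.07, 0, 1], [0, 0, 0, 0, 0.07, 0, 1], [0, 0, 0, 0, 0, 0, 1], [0, 0, 0, 0, 0, 0, 1], [0, 0, 0, 0, 0, 0, 1]],
])

```text
clock: 40.92
tool_pos: [0.534, -0.0107, 0.0354]
eef_rot: [-0.683, 0.181, -0.182, 0.684]
contact_force: [-0.4, 0.5, 6.8]
opening: 0.195
```

```bash
python3 go.py .5341 -.0110 .0355 60.2;  python3 - <<'E'
from ef import *
d,Rt,s=snap("w28");p=s["tool_pos"]; print(p)
fit(d,Rt,p[0],p[1],87.9,.045,.074,.05)
im=cv2.resize(d["img"][190:330,220:420,::-1],None,fx=4,fy=4,interpolation=cv2.INTER_CUBIC);cv2.imwrite("pics/w28z.png",im)
E
```

```text
t 40.92 p [ 0.534  -0.0107  0.0354] jaw hd 60.29 open 0.195 down err [ 0.001 -0.     0.   ] F [-0.4  0.5  6.8] q [ 0.02  0.88 -0.14  1.97  0.36  0.31  0.63]
shift units (tool x,y,z) total: [ 0.01 -0.01 -0.01]
rot units total [-0.    0.02  0.01]  dyaw -0.1  shift units after rot: [ 0.01 -0.01 -0.01]
[ 0.53404572 -0.01073397  0.03536972]
0 out [0.04 1.  ] off mm -0.22 slope -0.16 n 29 g 12.6
1 out [ 1.   -0.04] off mm 2.57 slope -3.15 n 5 g 4.4
2 out [-0.04 -1.  ] off mm -0.34 slope 0.27 n 10 g 7.7
3 out [-1.    0.04] off mm -1.24 slope -0.1 n 27 g 9.8
```

View pics/w28z.png

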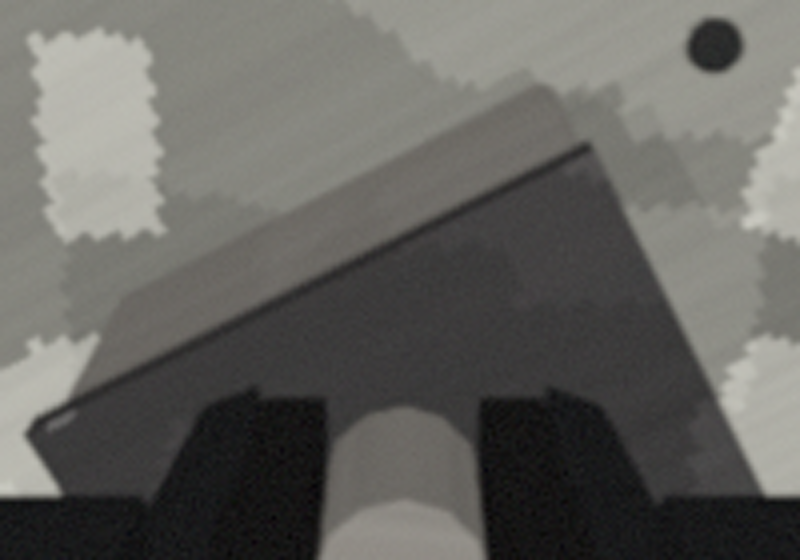

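Call:
send_rows([
  [[0, 0, 0, 0, -0.05, 0, -1], [0, 0, 0, 0, 0, 0, -1], [0, 0, 0, 0, 0, 0, -1], [0, 0, 0, 0, 0, 0, -1], [0, 0, 0, 0, 0, 0, -1]],
])

```text
clock: 41.38
tool_pos: [0.5338, -0.0107, 0.0355]
eef_rot: [-0.683, 0.181, -0.181, 0.683]
contact_force: [0.4, -1.2, -0.5]
opening: 0.548
```

Call:
send_rows([
  [[0, 0, 0, 0, -0.5, 0, -1], [0, 0, 0, 0, -1, 0, -1], [0, 0, 0, 0, -1, 0, -1], [0, 0, 0, 0, -1, 0, -1], [0, 0, 0, 0, -1, 0, -1]],
])

```text
clock: 41.8
tool_pos: [0.5336, -0.0108, 0.1271]
eef_rot: [-0.683, 0.181, -0.181, 0.683]
contact_force: [0.2, 0.2, -0.1]
opening: 0.927
```

Call:
send_rows([
  [[0, 0, 0, 0, 0, 0, -1], [0, 0, 0, 0, 0, 0, -1], [0, 0, 0, 0, 0, 0, -1], [0, 0, 0, 0, 0, 0, -1], [0, 0, 0, 0, 0, 0, -1]],
])

```text
clock: 42.22
tool_pos: [0.5331, -0.0108, 0.1247]
eef_rot: [0.684, -0.182, 0.181, -0.683]
contact_force: [-0.7, -0.3, 0.4]
opening: 1.001
```

Run:
```python
from ef import *
d,Rt,s=snap("w29");p=s["tool_pos"]; print(p)
fit(d,Rt,.534,-.011,87.9,.045,.074,.05)
im=draw(d,[(G,box(.534,-.011,87.9,.07,.046,0,.04)),(Y,box(.534,-.011,87.9,.074,.05,.045,.045))],4,Rt)
cv2.imwrite("pics/w29z.png",cutat(im,d,(.534,-.011,.03),4,700,580,Rt))
im=cv2.resize(d["img"][:,:,::-1],None,fx=4,fy=4,interpolation=cv2.INTER_CUBIC)
cv2.imwrite("pics/w29.png",cutat(im,d,(.534,-.011,.03),4,700,580,Rt))
```

```text
[ 0.53308633 -0.01079728  0.12468224]
0 out [0.04 1.  ] off mm -0.03 slope -0.28 n 29 g 5.3
1 out [ 1.   -0.04] off mm 2.3 slope -0.11 n 29 g 7.4
2 out [-0.04 -1.  ] off mm -0.54 slope -0.05 n 29 g 7.9
3 out [-1.    0.04] off mm -1.69 slope 0.08 n 25 g 5.4
```

View pics/w29z.png

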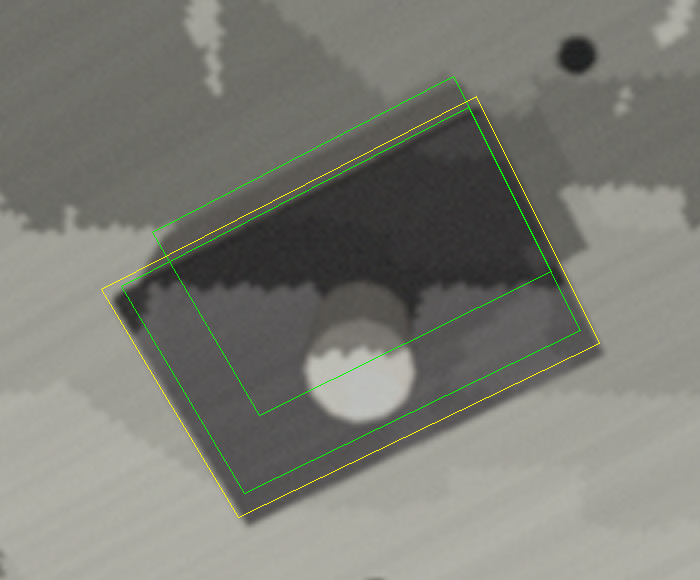

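View pics/w29.png

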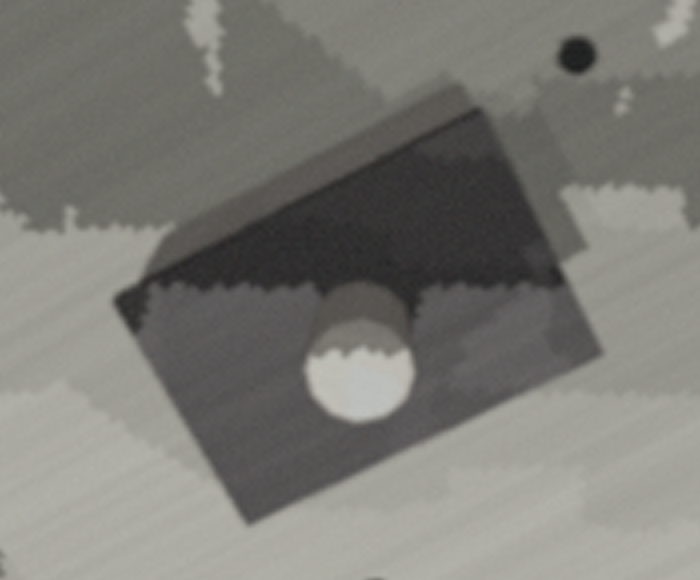

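Call:
send_rows([
  [[0, 0, 0, 0, -1, 0, -1], [0, 0, 0, 0, -1, 0, -1], [0, 0, 0, 0, -1, 0, -1], [0, 0, 0, -0.7, -1, 0.9, -1], [0, 0, 0, -0.7, 0, 0.9, -1]],
])

```text
clock: 42.68
tool_pos: [0.5294, 0.0337, 0.2083]
eef_rot: [-0.683, 0.181, -0.184, 0.684]
contact_force: [1.1, 0.0, 0.2]
opening: 0.996
```

Call:
send_rows([
  [[0, 0, 0, -0.7, 0, 0.9, -1], [0, 0, 0, -0.7, 0, 0.9, -1], [0, 0, 0, -0.7, 0, 0.9, -1], [0, 0, 0, -0.7, 0, 0.9, -1], [0, 0, 0, -0.7, 0, 0.9, -1]],
])

```text
clock: 43.1
tool_pos: [0.5105, 0.1482, 0.205]
eef_rot: [0.684, -0.182, 0.181, -0.683]
contact_force: [0.7, -0.1, -0.5]
opening: 1.0
```

Call:
send_rows([
  [[0, 0, 0, -0.7, 0, 0.9, -1], [0, 0, 0, -0.7, 0, 0.9, -1], [0, 0, 0, -0.7, 0, 0.9, -1], [0, 0, 0, -0.7, 0, 0.9, -1], [0, 0, 0, -0.7, 0, 0.9, -1]],
])

```text
clock: 43.52
tool_pos: [0.4943, 0.261, 0.2049]
eef_rot: [0.684, -0.182, 0.181, -0.683]
contact_force: [0.3, 0.4, -0.1]
opening: 1.004
```

Call:
send_rows([
  [[0, 0, 0, -0.7, 0, 0.9, -1], [0, 0, 0, -0.7, 0, 0.9, -1], [0, 0, 0, -0.7, 0, 0.9, -1], [0, 0, 0, -0.7, 0, 0.9, -1], [0, 0, 0, -0.7, 0, 0.9, -1]],
])

```text
clock: 43.93
tool_pos: [0.4781, 0.3738, 0.2048]
eef_rot: [0.684, -0.182, 0.181, -0.683]
contact_force: [-0.1, 0.3, 0.3]
opening: 1.005
```

```bash
python3 go.py
python3 - <<'E'
from ov import *
from plant import imaging
for n in ("top","side"):
    d=imaging.snapshot(n);cv2.imwrite(f"pics/f_{n}.png",d["img"][:,:,::-1])
    if n=="top":
        im=draw(d,[(Y,circ(.541,.1588,.045,.045)+circ(.541,.1588,.03,.061)+circ(.4361,.1634,.025,.062)),(G,box(.534,-.011,-2.1,.05,.074,.045,.045)),(G,circ(.6137,-.1741,.021,.06)+circ(.6137,-.1741,.01,.095)),(G,box(.541,.1588,-2.5,.11,.11,.032,.032)),(G,box(.5285,-.1812,4.6,.08,.115,.04,.04))],3)
        cv2.imwrite("pics/f_ov.png",im[600:1100,560:1340])
E
```

```text
t 43.93 p [0.4781 0.3738 0.2048] jaw hd 60.3 open 1.005 down err [-0.001 -0.001  0.   ] F [-0.1  0.3  0.3] q [-0.61  0.69 -0.23  1.64  0.2   0.83  0.13]
```

View pics/f_ov.png

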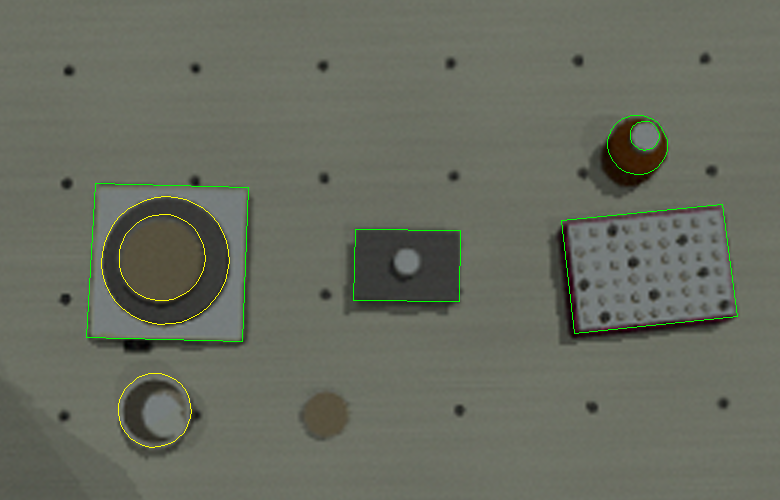

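View pics/f_side.png

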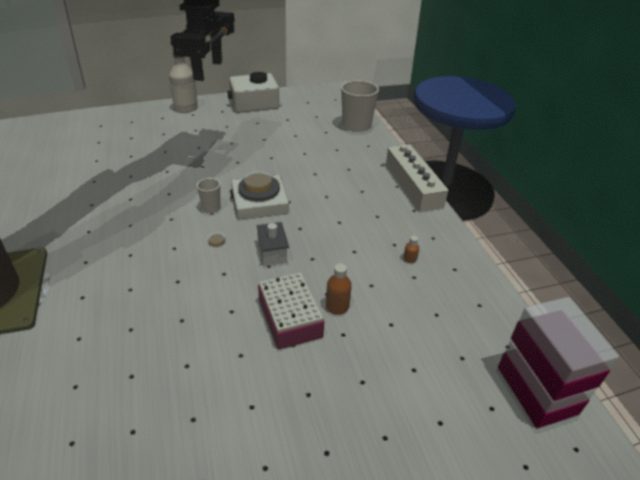

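```bash
python3 -c "
from plant import job
print(job.finish_job())"
```

```text
the job is handed in; nothing more can be done
None
```

The cabinet is set out as asked and handed in at about 44 s of the 125 s. I placed the dish, beaker, bottle, block and cover in that order. The final top view, overlaid with the intended positions, and the side view show every object upright and let go. The arm is about 0.2 m up over the left side of the table, touching nothing.

| Item | Result at last check |
|---|---|
| Large dish | On the platter, about 1.5 mm or less off centre |
| Beaker | Straight in front of the turntable, gap about 2.5 cm |
| Tall bottle | Straight behind the tip box, gap about 24.5 mm |
| Tube block | At the measured midpoint of the two centres, long side along the line joining them |
| Cover | On the block, square to well under 1°, about 0.5 mm off centre by my estimate |
| Small dish and small bottle | Not moved, judging by the images |

Some checks failed or disagreed along the way:
- **First dish grasp missed:** the fingertips are about 12 mm behind the reported TCP, not 14 mm ahead as stated. I found this by touching the table and allowed for it in every later grasp.
- **Side camera offset:** on the first pictures the positions I had measured from the top camera sat a few millimetres off in the side view. I used the top and wrist cameras instead.
- **Cover position:** the wrist camera showed the cover 1.2 to 1.8 mm away from the robot. It showed the block shifted about 1 mm the same way, and the top view agreed with the target.
- **Tip box height:** its rim looks about 38–44 mm high rather than 52 mm, so its centre is known to about 1–2 mm.

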